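# Fit the relay module and close up the gel power supply

## Task

Plug the relay module with the rectangular foot fully home into the rectangular socket in the open bay of the power supply, then swing the bay's cover shut. With the cover shut, turn its quarter-turn fastener clockwise until the slot lines up with the two marks on the cover, then press the cover down firmly so that its springy seal is squeezed nearly flat, and finish while still holding it pressed; leave the round module and the two racks where they stand.

Things in the scene. Friction and masses are not known exactly. Their poses are not given: they have to be found in the camera images.
- plug: The relay module to fit: a grey plastic block head 42 x 30 x 36 mm (x, y, z) above a solid steel foot 30 x 20 x 16 mm; 52 mm tall in all, about 90 g. It starts standing upright on its foot on the bench. Origin: centre of the foot's underside; z up, x along the long side of head and foot. It fits either way round (half a turn).
- supply: Power supply, a grey case fixed to the bench, 210 (x) x 186 (y) x 74 mm high. Origin: centre of its underside; its -x face is the front with a dark display. The open bay in its top spans x -97 to +42 mm, y -85 to +85 mm, floor 30 mm above the bench, rim at 74 mm; behind it (x 42 to 105 mm) is a flat deck at 74 mm.
- socket (a point): Centre of the mouth of the rectangular socket hole in the bay floor, 30 mm above the bench, at x = -40, y = 0 mm of the supply; its axes are those of the supply. The hole is 34 mm (x) x 24 mm (y), bevelled 3 mm at its mouth, and 18 mm deep; the plug's 16 mm foot goes in whole, the head then rests on the bay floor with its top 66 mm above the bench.
- cover (a joint): Cover angle (rad): 0 = shut, level over the bay, top face then 87 mm above the bench; starts open at 1.5 to 1.75 (about upright), stops at 1.9. Aluminium plate, 150 mm from hinge to free edge, 186 mm wide, 8 mm thick, 180 g with fastener, hinged along the supply's y at the bay's far (+x) side. Slightly stiff (about 1 N at the edge): stays where left above 1 rad, sinks shut by itself below that.
- cover_hinge (a point): Middle of the cover's hinge line at the level of the underside of the shut cover, at x = 50, y = 0, z = 79 mm of the supply; its axes turn with the cover: y along the hinge, -x from the hinge to the free edge, z out of the outer face (the face that is on top when shut).
- cover_edge (a point): Middle of the free edge of the cover on its outer face, 150 mm from the hinge; axes turn with the cover as for cover_hinge.
- fastener (a joint): Angle of the quarter-turn fastener (rad), growing clockwise seen onto the cover's outer face; 0 = bar along the hinge line, 1.57 = slot in line with the two marks (bar pointing from hinge to free edge). It starts between 0.25 and 0.65 and can overrun to 2.1; it stays where it is left (about 0.04 N m of friction).
- fastener_grip (a point): On the fastener's axis 20 mm above the cover's outer face (height to grip), 114 mm from the hinge, midway across. Steel disc 44 mm across, 4 mm thick, with a black grip bar 12 mm thick, 40 long, top 28 mm above the cover; bright slot line along its top. Axes turn with it: y along the bar, z out of the cover. Marks: two black 10 x 3 mm strips before and behind it, on the edge-to-hinge line.
- seal (a joint): How far the cover (with its hinge) is pressed down on the springy seal along the rim (m): 0 = free, 0.005 = squeezed flat. The spring needs about 1.5 N per mm: starting at about 1.2 N, 3 mm takes about 6 N and 5 mm about 9 N at any place on the shut cover or the fastener; it comes up again when let go.
- round_module: Bystander: a grey round module, head 42 mm across and 36 mm high on a round steel foot 26 mm across and 16 mm high, standing loose on the bench. It may stand in either of the two places where modules stand. Origin: centre of its underside.
- tip_rack: Bystander: a loose yellow and white pipette-tip rack 82 x 122 x 60 mm, beyond the supply. Origin: centre of its underside.
- tube_rack: Bystander: a loose white tube rack 60 x 100 x 35 mm with thin tubes standing up to 51 mm, to the right of the supply. Origin: centre of its underside.
Mind the look-alikes: they are no part of the job. What is shaped like the plug but blue is not meant.

How it is judged:
On the way, in this order (a step that is already met when the one before it is completed fails the run):
1. the rectangular module is fully home in the socket (z of plug in the frame of supply below 0.0165 m and horizontal distance between plug and socket below 0.004 m and angle between plug's own z axis and vertical below 0.06 rad), for 0.2 s.
2. the cover is shut (value of joint cover below 0.04 rad), for 0.2 s.
3. the fastener's slot is in line with the marks, the cover being shut (value of joint fastener between 1.43 and 1.71 rad and value of joint cover below 0.04 rad), for 0.2 s.
At the end, for the whole second after the job is handed in: Plug upright in the socket, within 4 mm sideways and 2.5 mm of fully home; cover shut within 0.04 rad; fastener within 0.14 rad of the marks; the robot still pressing on cover or fastener so that the seal is squeezed by over 3 of its 5 mm (about 6 N) through the last second (all of step 1 and all of step 3 and value of joint seal above 0.003 m); the arm keeps its last pose, push and grip.
It fails at once if the round module was moved more than 30 mm (distance of round_module from where it was at the start of the episode above 0.03 m).
It fails at once if the tip rack was moved more than 30 mm (distance of tip_rack from where it was at the start of the episode above 0.03 m).
It fails at once if the tube rack was moved more than 30 mm (distance of tube_rack from where it was at the start of the episode above 0.03 m).
It also fails if it takes over 72 s, if anything falls off the work surface, if the arm or the gripper's body presses on something with over 40 N, if the wrist force passes 120 N, or if a joint passes its speed limit or range.

## Robot

A 6-joint arm with a two-finger parallel gripper is mounted at the origin on the work surface. World frame = base frame: x ahead of the robot, y to its left, z up, the work surface at z = 0. Lengths are in m, angles in rad, forces in N, time in s.
With the tool pointing down it reaches from about 0.375 to 0.9 m from the base axis. Payload 3.1 kg.
Tool frame: the origin (TCP) lies midway between the tips of the shut fingers; the grasp point (between the pads) lies 19 mm behind it; x points along the fingers, y is the direction in which the jaws open and shut, and the axes are right-handed (so a half turn about x gives the same grasp; the last joint's range is limited). The gripper opens to 85 mm and grips with 20 to 120 N. Pads are 22 mm wide; open, the fingers measure 114 mm over their backs; the gripper's body (76 mm by 85 mm) begins 54 mm behind the grasp point. The pads swing forward as they close: fully open they stand 13 mm farther back than shut.
Start: joints at [-1.522, 0.527, 1.433, -0, 1.181, -0.178], TCP at [0.141, -0.609, 0.203] pointing down, gripper open.
Joint ranges: [-3.08, 3.08], [-0.75, 2.2], [0.22, 2.44], [-1.43, 4.57], [0, 2.65], [-2.85, 2.85]. Speed limits (rad/s): [2.79, 2.79, 3.14, 3.14, 3.14, 3.14].

## Interface

Orientations are given as a unit quaternion [x, y, z, w].
In Python, from station import manip gives the robot as it stands.
- The arm moves only by the tool carry_out, never from a script. Its argument "commands" is a list that holds one entry, the list of rows, each a list of 7 numbers: the shift along the tool's x, y, z in units of 25 mm (1.0 is 25 mm), then the turn, a rotation vector about the tool's x, y, z in units of 5 degrees (1.0 is 5 degrees), then the finger opening in mm, from 0 to 85.4. A call has exactly 5 rows; each row is the pose to reach, as a shift and turn from the pose commanded when the call began, along the tool's axes at that moment; what a row does not reach only later rows make up. A row lasts 1/10 s, in which the tool goes at most 50 mm and 8.59 degrees, less where a joint would pass 70% of its speed; a pose out of reach is approached as far as the arm can. A call with a gripper value outside its range is refused whole. The fingers move at their own pace and stop on an object; "force" is the grip in N (left out, the last holds). Time passes only in rows, so rows that repeat a pose let the fingers close, or fill a call up. It gives the time, the measured TCP pose, the force and the opening at its end, in the units of the state.
- manip.sense(): the state, without advancing time (a new reading comes with each control period).
- manip.snapshot(name): name is "scene" or "top" or "wrist"; returns a dict with "image" (420x560x3 uint8, red, green, blue), "fx", "fy", "cx", "cy" (pixels), "rvec" (rotation vector, rad) and "tvec" (3), from world to camera coordinates, as OpenCV has them. Camera axes: x right, y down, z forward; pixel columns grow to the right and rows downward; lengths in m; the calibration is good to about 2 mm. A picture is of the moment at which its call begins. There is no depth.
- manip.sign_off(): hands the job in, once; it reports no verdict.
The state is a dict: "t": time; "q": joint angles; "qd": joint speeds; "tau": joint torques, N m; "tcp_pos": TCP position; "tool_rot": TCP orientation; "force": force on the tool from outside, world axes, zero at the start; "ft_torque": the same for the moment, N m; "finger_gap": opening from 0.0 (shut) to 1.0 (fully open).
Only numpy, scipy, OpenCV 4.12 (cv2) and the standard library are available. Lean on these libraries where they do the work, as an engineer would, in place of code of your own. Each camera call takes 0.05 s, during which the arm holds its last target.

## Working session

There is one attempt and no reset: what is moved stays moved. The work goes in short steps, Python scripts to look and compute and a tool call to move; the robot and the scene stay as the last step left them, time stands still between calls to the robot, and variables do not carry over. Pictures are saved under pics/ and viewed, and the job is handed in when it is done.

Besides the shell and the picture viewer there is one more tool, called after ">>>" as name(argument=value, ...) on one line, values as JSON. carry_out: Moves the arm, as the interface text tells. Its arguments: {"type":"object","properties":{"commands":{"type":"array"},"force":{"type":"number"}},"required":["commands"]}

```bash
ls; mkdir -p pics
python3 - <<'E'
from station import manip
import cv2
print(manip.sense())
for n in ["scene","top","wrist"]:
    s=manip.snapshot(n); cv2.imwrite(f"pics/{n}0.png",s["image"][:,:,::-1]); print(n,s["fx"],s["cx"],s["cy"],s["rvec"],s["tvec"])
E
```

```text
pics
{'t': 0.0, 'q': array([-1.52251355e+00,  5.28486338e-01,  1.43392195e+00, -2.29968613e-05,
        1.18140677e+00, -1.78512350e-01]), 'qd': array([-0.00043826, -0.0015149 ,  0.00047172, -0.00043317, -0.00016843,
       -0.00012197]), 'tau': array([ 1.03628890e-04, -4.42345154e+01, -1.78024077e+01, -2.26874954e-04,
        8.42226378e-03,  2.71257790e-07]), 'tcp_pos': array([ 0.14051041, -0.60818747,  0.20221506]), 'tool_rot': array([ 0.70260815,  0.08080004, -0.7025209 ,  0.07923091]), 'force': array([-0.22425199,  1.42135943, -0.07181148]), 'ft_torque': array([-0.02198919,  0.01965275, -0.01104367]), 'finger_gap': 0.9983114551751187}
scene 399.3106752601766 272.66954487719187 203.69388350793025 [ 2.18044609  1.12392462 -0.45261429] [-0.28633878 -0.29458712  1.43778122]
top 410.08082757414365 289.0848226960813 209.05764851369344 [ 2.14218817 -2.20644927  0.06154157] [-0.02619894  0.55532709  0.93612335]
wrist 341.3584012675955 277.7298370858303 214.98045215587905 [-2.24381838  1.78394098  0.30324297] [-0.62328586 -0.04329789  0.38209428]
```

View pics/scene0.png

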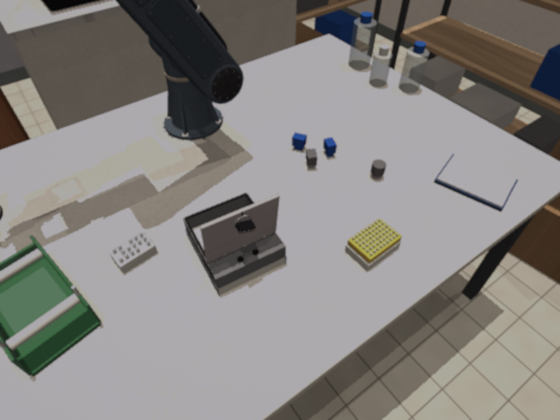

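View pics/top0.png

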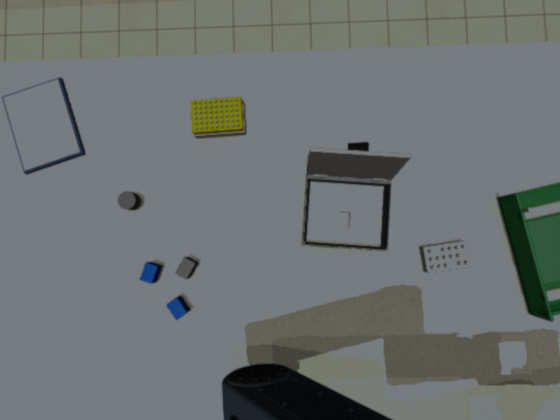

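View pics/wrist0.png

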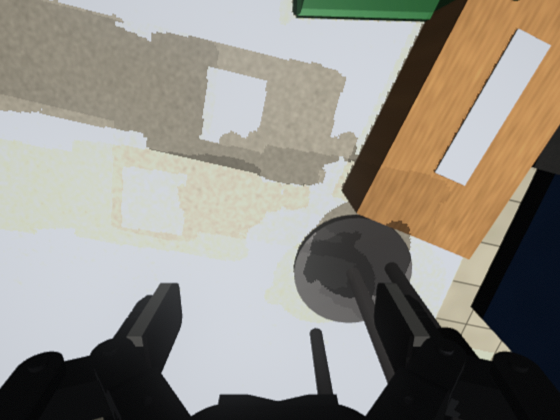

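The top view shows two blue blocks at (151,272) and (178,307), a grey square block at (187,267), and a grey round one at (129,200). The supply is near (347,213), with the cover open at (357,163). The grey square block is the plug. I'll check it in a crop.

```bash
cat > h.py <<'E'
from station import manip
import cv2, numpy as np
from scipy.spatial.transform import Rotation as R
def cam(s):
    return R.from_rotvec(s["rvec"]).as_matrix(), np.array(s["tvec"])
def ray(s,uv,z):
    M,t=cam(s); d=M.T@np.array([(uv[0]-s["cx"])/s["fx"],(uv[1]-s["cy"])/s["fy"],1]); c=-M.T@t
    return c+d*(z-c[2])/d[2]
def proj(s,p):
    M,t=cam(s); q=M@np.array(p)+t; return np.array([s["fx"]*q[0]/q[2]+s["cx"],s["fy"]*q[1]/q[2]+s["cy"]])
def crop(s,u0,v0,u1,v1,k,name):
    im=s["image"][v0:v1,u0:u1,::-1]; cv2.imwrite("pics/"+name,cv2.resize(im,None,fx=k,fy=k,interpolation=cv2.INTER_CUBIC))
E
python3 - <<'E'
from h import *
s=manip.snapshot("top"); crop(s,110,180,210,330,4,"c1.png"); crop(s,290,130,420,260,5,"c2.png")
M,t=cam(s); print(-M.T@t)
for uv,z in [((187,267),.052),((129,200),.052),((345,213),.03),((217,115),.06),((445,257),.04)]: print(uv,ray(s,uv,z))
s=manip.snapshot("scene"); crop(s,270,110,410,190,5,"c3.png"); crop(s,180,190,300,290,5,"c4.png")
E
```

```text
[ 0.4826393  -0.05889913  0.97416204]
(187, 267) [0.42862365 0.18948753 0.052     ]
(129, 200) [0.58363638 0.32057123 0.052     ]
(345, 213) [ 0.54060109 -0.17115128  0.03      ]
(217, 115) [0.77152566 0.11501925 0.06      ]
(445, 257) [ 0.43416738 -0.39031425  0.04      ]
```

View pics/c1.png

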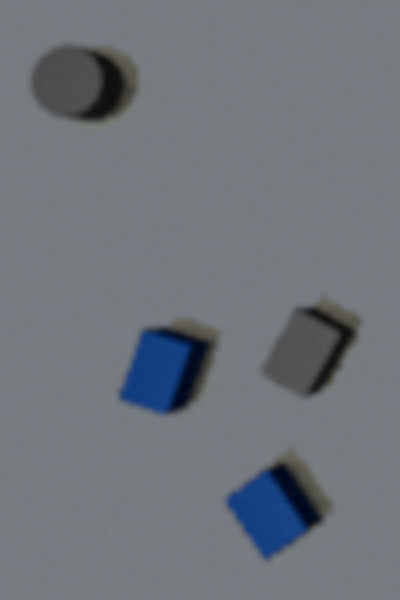

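View pics/c2.png

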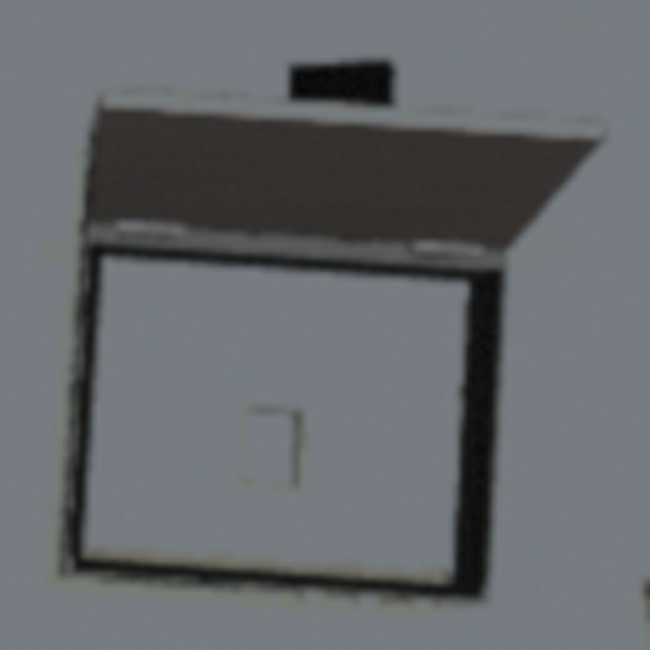

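View pics/c3.png

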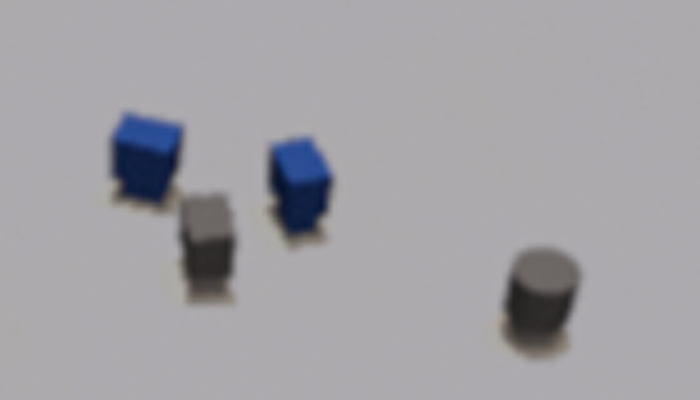

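View pics/c4.png

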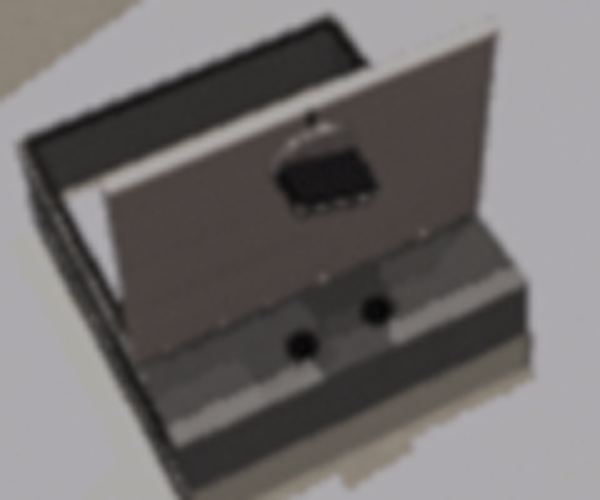

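Run:
```python
from h import *
s=manip.snapshot("top"); im=s["image"].astype(int)
for p in [(185,267),(129,200),(196,268),(220,260),(345,215)]: print(p,im[p[1],p[0]])
sub=im; r,b=im[...,0],im[...,2]; m=((r-b>=-2)&(r>60)&(r<115)).astype(np.uint8)
m[:, :165]=0;m[:,205:]=0;m[:250]=0;m[:]*=1;m[288:]=0
cs,_=cv2.findContours(m,0,2); c=max(cs,key=cv2.contourArea); print(cv2.contourArea(c),len(c))
pts=np.array([ray(s,p[0],.052)[:2] for p in c],np.float32)*1000
print(cv2.minAreaRect(pts)); 
mm=cv2.moments(m,True); print(mm["m10"]/mm["m00"],mm["m01"]/mm["m00"],ray(s,(mm["m10"]/mm["m00"],mm["m01"]/mm["m00"]),.052))
# supply from crop points (5x, offset 290,130): bay inner rim corners z .074 ; socket z.03
f=lambda x,y:(290+x/5-.4,130+y/5-.4)
for n,p,z in [("bayTL",(97,252),.074),("bayTR(wall top)",(500,268),.074),("botR outer",(486,598),.074),("botL outer",(64,574),.074),("sockTL",(247,408),.03),("sockTR",(300,411),.03),("sockBR",(297,487),.03),("sockBL",(244,482),.03)]: print(n,ray(s,f(*p),z))
```

```text
(185, 267) [83 83 81]
(129, 200) [80 80 79]
(196, 268) [93 95 92]
(220, 260) [119 124 129]
(345, 215) [118 124 129]
191.5 44
((427.18438720703125, 194.28602600097656), (27.51052474975586, 39.280025482177734), 59.30253601074219)
187.12099644128114 266.4163701067616 [0.42991515 0.18920164 0.052     ]
bayTL [ 0.61335632 -0.08939434  0.074     ]
bayTR(wall top) [ 0.60064707 -0.26638513  0.074     ]
botR outer [ 0.45630533 -0.25352752  0.074     ]
botL outer [ 0.47195705 -0.07037949  0.074     ]
sockTL [ 0.54516648 -0.15753559  0.03      ]
sockTR [ 0.5430489  -0.18181539  0.03      ]
sockBR [ 0.50814919 -0.17905164  0.03      ]
sockBL [ 0.51115765 -0.15487095  0.03      ]
```

```bash
cat >> h.py <<'E'
def down(psi):
    c,s=np.cos(np.radians(psi)),np.sin(np.radians(psi))
    return R.from_matrix(np.array([[0,c,s],[0,s,-c],[-1,0,0]]))
def st():
    s=manip.sense(); r=R.from_quat(s["tool_rot"]); return s,np.array(s["tcp_pos"]),r
def show():
    s,p,r=st(); M=r.as_matrix(); print("t",s["t"],"p",p.round(4),"psi",np.degrees(np.arctan2(M[1,1],M[0,1])).round(2),"x",M[:,0].round(3),"q",np.round(s["q"],2),"F",np.round(s["force"],1),"gap",round(s["finger_gap"],3))
def go(p,rot):
    s,p0,r0=st(); d=r0.inv().apply(np.array(p)-p0)/.025; w=np.degrees((r0.inv()*rot).as_rotvec())/5
    print("shift",d.round(3),"turn",w.round(3))
E
python3 - <<'E'
from h import *
show()
go([.40,-.2,.26],down(59.3)); go([.40,-.2,.26],down(59.3-180))
M=R.from_quat(manip.sense()["tool_rot"]).as_matrix(); print(M.round(3))
E
```

```text
t 0.3 p [ 0.1405 -0.6087  0.2029] psi -77.0 x [-0.     0.001 -1.   ] q [-1.52  0.53  1.43 -0.    1.18 -0.18] F [-0.2  0.1  0.4] gap 0.998
shift [ -2.274 -13.598 -13.789] turn [-2.7261e+01 -1.1000e-02  2.0000e-03]
shift [ -2.274 -13.598 -13.789] turn [8.739e+00 2.000e-03 9.000e-03]
[[-0.     0.225 -0.974]
 [ 0.001 -0.974 -0.225]
 [-1.    -0.001 -0.   ]]
```

```bash
cat >> h.py <<'E'
def plan(wps):
    s,p0,r0=st()
    for p,rot in wps:
        p=np.array(p); d=r0.inv().apply(p-p0)/.025; w=np.degrees((r0.inv()*rot).as_rotvec())/5
        print("shift",d.round(2),"turn",w.round(2),"->",p); p0,r0=p,rot
E
python3 - <<'E'
from h import *
plan([([.27,-.43,.28],down(-37)),([.39,-.22,.28],down(0)),([.42,.0,.26],down(35)),([.427,.194,.2],down(59.3))])
E
```

```text
shift [-3.08 -5.8  -6.65] turn [-8.   -0.    0.01] -> [ 0.27 -0.43  0.28]
shift [ 0.   -1.22 -9.6 ] turn [-7.4  0.   0. ] -> [ 0.39 -0.22  0.28]
shift [ 0.8  1.2 -8.8] turn [-7.  0.  0.] -> [0.42 0.   0.26]
shift [ 2.4   4.68 -6.2 ] turn [-4.86  0.    0.  ] -> [0.427 0.194 0.2  ]
```

>>> carry_out(commands=[[[-3.1,-5.8,-6.6,-8,0,0,60],[-3.1,-5.8,-6.6,-8,0,0,60],[-3.1,-5.8,-6.6,-8,0,0,60],[-3.1,-5.8,-6.6,-8,0,0,60],[-3.1,-5.8,-6.6,-8,0,0,60]]])

```text
t: 0.8
tcp_pos: [0.2701, -0.4279, 0.2819]
tool_rot: [0.632, 0.317, -0.632, 0.318]
force: [0.2, -0.2, 0.5]
finger_gap: 0.7
```

>>> carry_out(commands=[[[0,-1.2,-9.6,-7.4,0,0,60],[0,-1.2,-9.6,-7.4,0,0,60],[0,-1.2,-9.6,-7.4,0,0,60],[0,-1.2,-9.6,-7.4,0,0,60],[0,-1.2,-9.6,-7.4,0,0,60]]])

```text
t: 1.3
tcp_pos: [0.3898, -0.2185, 0.2809]
tool_rot: [0.499, 0.501, -0.499, 0.501]
force: [0.9, -0.1, -0.9]
finger_gap: 0.707
```

Run:
```python
from h import *
show()
plan([([.42,.0,.26],down(35)),([.427,.19,.2],down(59.3))])
```

```text
t 1.3 p [ 0.3898 -0.2185  0.2809] psi 0.23 x [ 0.001  0.    -1.   ] q [-0.76  0.18  1.75  0.    1.21 -0.77] F [ 0.9 -0.1 -0.9] gap 0.707
shift [ 0.84  1.24 -8.73] turn [-6.95  0.   -0.01] -> [0.42 0.   0.26]
shift [ 2.4   4.59 -6.06] turn [-4.86  0.    0.  ] -> [0.427 0.19  0.2  ]
```

>>> carry_out(commands=[[[0.8,1.2,-8.8,-7,0,0,60],[0.8,1.2,-8.8,-7,0,0,60],[0.8,1.2,-8.8,-7,0,0,60],[0.8,1.2,-8.8,-7,0,0,60],[0.8,1.2,-8.8,-7,0,0,60]]])

```text
t: 1.8
tcp_pos: [0.4184, 0.0027, 0.2605]
tool_rot: [0.325, 0.629, -0.324, 0.628]
force: [1.0, -1.1, -0.2]
finger_gap: 0.702
```

>>> carry_out(commands=[[[2.4,4.6,-6.1,-4.9,0,0,60],[2.4,4.6,-6.1,-4.9,0,0,60],[2.4,4.6,-6.1,-4.9,0,0,60],[2.4,4.6,-6.1,-4.9,0,0,60],[2.4,4.6,-6.1,-4.9,0,0,60]]])

```text
t: 2.3
tcp_pos: [0.4243, 0.1947, 0.1992]
tool_rot: [0.184, 0.684, -0.183, 0.682]
force: [-0.6, -0.7, -0.6]
finger_gap: 0.7
```

Run:
```python
from h import *
show()
s=manip.snapshot("wrist"); cv2.imwrite("pics/w1.png",s["image"][:,:,::-1])
print(proj(s,[.427,.194,.052]))
```

```text
t 2.3 p [0.4243 0.1947 0.1992] psi 59.91 x [-0.003  0.001 -1.   ] q [ 0.19  0.32  1.82  0.    1.   -0.86] F [-0.6 -0.7 -0.6] gap 0.7
[278.40622749 193.59506644]
```

View pics/w1.png

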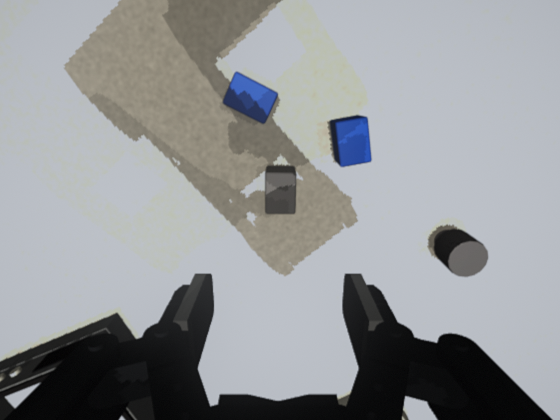

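The wrist view shows the grey block at about (280,190), squarely aligned between the jaws, with the blue blocks at (250,98) and (350,140) and the round module at (465,258). Next I'll measure the block's top.

Run:
```python
from h import *
s=manip.snapshot("wrist"); crop(s,250,150,310,230,8,"w1c.png")
g=s["image"][150:230,250:310].astype(int); 
for v in (168,175,185,195,200,205,210,213,216): print(v,s["image"][v,260:302,0].tolist())
```

```text
168 [134, 134, 132, 131, 132, 134, 134, 98, 57, 48, 48, 48, 48, 48, 48, 49, 49, 49, 49, 47, 49, 48, 48, 47, 48, 49, 50, 48, 47, 48, 49, 45, 46, 46, 46, 46, 48, 90, 139, 149, 145, 143]
175 [171, 182, 185, 185, 186, 185, 170, 106, 89, 100, 103, 103, 102, 103, 103, 102, 103, 102, 105, 103, 102, 103, 102, 103, 104, 103, 103, 103, 103, 103, 104, 104, 105, 104, 103, 103, 96, 75, 121, 172, 186, 180]
185 [185, 185, 185, 185, 185, 186, 178, 113, 106, 120, 123, 124, 119, 109, 112, 110, 104, 104, 101, 95, 97, 101, 102, 95, 86, 68, 67, 67, 79, 73, 71, 72, 76, 82, 81, 88, 87, 74, 126, 150, 154, 152]
195 [131, 130, 130, 130, 130, 132, 127, 87, 72, 77, 77, 79, 77, 77, 78, 77, 78, 76, 77, 77, 78, 79, 78, 78, 78, 77, 77, 77, 77, 76, 76, 77, 77, 76, 77, 77, 70, 75, 137, 151, 147, 145]
200 [133, 131, 128, 128, 128, 131, 126, 83, 65, 69, 71, 71, 70, 70, 71, 72, 72, 72, 74, 74, 71, 69, 69, 69, 69, 70, 70, 72, 72, 73, 76, 76, 77, 76, 77, 76, 69, 81, 136, 149, 146, 144]
205 [133, 132, 129, 127, 126, 129, 125, 82, 66, 68, 70, 71, 71, 70, 69, 69, 69, 70, 70, 68, 70, 69, 69, 69, 68, 69, 69, 70, 75, 76, 76, 76, 76, 76, 75, 74, 70, 88, 137, 151, 151, 149]
210 [132, 129, 130, 130, 131, 134, 130, 93, 70, 69, 68, 68, 69, 68, 68, 68, 68, 69, 67, 69, 68, 68, 68, 67, 67, 68, 67, 67, 71, 74, 74, 74, 75, 73, 73, 72, 72, 111, 142, 151, 151, 149]
213 [132, 128, 130, 133, 133, 131, 131, 129, 130, 131, 130, 130, 130, 133, 137, 152, 153, 148, 144, 144, 148, 150, 151, 149, 148, 146, 147, 147, 146, 147, 146, 146, 147, 149, 151, 151, 151, 150, 151, 152, 153, 152]
216 [155, 155, 152, 149, 142, 141, 143, 136, 138, 134, 133, 137, 141, 147, 149, 150, 149, 146, 146, 148, 150, 152, 153, 153, 151, 148, 146, 147, 149, 151, 150, 147, 147, 148, 151, 153, 153, 151, 150, 148, 149, 146]
```

View pics/w1c.png

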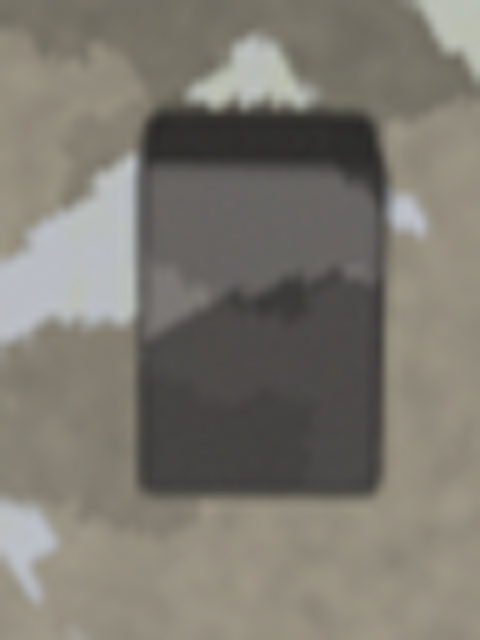

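Run:
```python
from h import *
s=manip.snapshot("wrist")
f=lambda x,y:(250+x/8-.44,150+y/8-.44)
P=[ray(s,f(*p),.052) for p in [(140,162),(383,164),(380,494),(140,494)]]
for p in P: print(p)
C=np.mean(P,0); print("C",C, [np.linalg.norm(P[i]-P[(i+1)%4])*1000 for i in range(4)])
a=(P[0]+P[1]-P[2]-P[3])[:2]; print("long ang",np.degrees(np.arctan2(a[1],a[0]))); b=(P[1]+P[2]-P[0]-P[3]);print("short",np.degrees(np.arctan2(b[1],b[0])))
show()
# socket/supply visible
plan([([C[0],C[1],.07],down(60)),([C[0],C[1],.022],down(60))])
```

```text
[0.40308027 0.19223816 0.052     ]
[0.41779852 0.21696495 0.052     ]
[0.4535525  0.19653919 0.052     ]
[0.43862932 0.17097696 0.052     ]
C [0.42826515 0.19417982 0.052     ] [np.float64(28.775702510629312), np.float64(41.177167665658416), np.float64(29.59947673955785), np.float64(41.42189713008189)]
long ang 149.68752330773148
short 59.483994009832706
t 2.45 p [0.4259 0.1899 0.2007] psi 59.56 x [-0.    -0.001 -1.   ] q [ 0.18  0.32  1.82 -0.    1.   -0.86] F [ 0.9 -0.2 -0.9] gap 0.701
shift [ 5.23  0.2  -0.  ] turn [-0.09  0.    0.01] -> [0.42826515 0.19417982 0.07      ]
shift [1.92 0.   0.  ] turn [0. 0. 0.] -> [0.42826515 0.19417982 0.022     ]
```

>>> carry_out(commands=[[[2.0,0.2,0,0,0,0,60],[4.0,0.2,0,0,0,0,60],[5.2,0.2,0,0,0,0,60],[5.2,0.2,0,0,0,0,60],[5.2,0.2,0,0,0,0,60]]])

```text
t: 2.95
tcp_pos: [0.4294, 0.1931, 0.0713]
tool_rot: [0.187, 0.682, -0.187, 0.682]
force: [-0.3, -0.1, -0.5]
finger_gap: 0.702
```

Run:
```python
from h import *
show()
s=manip.snapshot("wrist"); cv2.imwrite("pics/w2.png",s["image"][:,:,::-1])
plan([([.42826,.1942,.022],down(59.6))])
```

```text
t 2.95 p [0.4294 0.1931 0.0713] psi 59.35 x [ 0. -0. -1.] q [ 0.18  0.55  1.93 -0.    0.66 -0.85] F [-0.3 -0.1 -0.5] gap 0.702
shift [ 2.01 -0.02 -0.08] turn [-0.04  0.02 -0.02] -> [0.42826 0.1942  0.022  ]
```

View pics/w2.png

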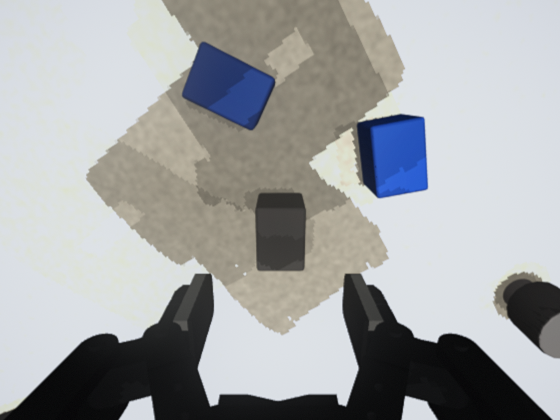

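The plug, at (280,232), is still centred between the jaws. I'll lower the arm and grip.

>>> carry_out(commands=[[[1.0,0,0,0,0,0,60],[2.0,0,0,0,0,0,60],[2.0,0,0,0,0,0,60],[2.0,0,0,0,0,0,25],[2.0,0,0,0,0,0,25]]], force=40)

```text
t: 3.5
tcp_pos: [0.43, 0.1945, 0.0225]
tool_rot: [0.187, 0.681, -0.185, 0.683]
force: [0.3, 0.4, -0.4]
finger_gap: 0.369
```

>>> carry_out(commands=[[[0,0,0,0,0,0,25],[0,0,0,0,0,0,25],[0,0,0,0,0,0,25],[0,0,0,0,0,0,25],[0,0,0,0,0,0,25]]])

```text
t: 4.0
tcp_pos: [0.43, 0.1945, 0.0228]
tool_rot: [0.186, 0.681, -0.185, 0.684]
force: [-0.5, -0.9, 7.1]
finger_gap: 0.309
```

Run:
```python
from h import *
show()
ps=85.4
plan([([.4285,.194,.022],down(59.5)),([.42,.16,.19],down(62)),([.40,-.04,.19],down(75)),([.46,-.15,.19],down(ps))])
```

```text
t 4.0 p [0.43   0.1945 0.0228] psi 59.52 x [ 0.004  0.001 -1.   ] q [ 0.19  0.65  1.96 -0.    0.53 -0.85] F [-0.5 -0.9  7.1] gap 0.309
shift [ 0.03 -0.05 -0.04] turn [ 0.    0.04 -0.03] -> [0.4285 0.194  0.022 ]
shift [-6.72 -1.34  0.4 ] turn [-0.5  0.   0. ] -> [0.42 0.16 0.19]
shift [ 0.   -7.44  3.05] turn [-2.6  0.   0. ] -> [ 0.4  -0.04  0.19]
shift [ 0.   -3.63  3.46] turn [-2.08  0.    0.  ] -> [ 0.46 -0.15  0.19]
```

>>> carry_out(commands=[[[-1.0,0,0,0,0,0,25],[-2.8,0,0,0,0,0,25],[-4.6,0,0,0,0,0,25],[-6.8,0,0,0,0,0,25],[-6.8,0,0,0,0,0,25]]])

```text
t: 4.5
tcp_pos: [0.4328, 0.1954, 0.1977]
tool_rot: [0.188, 0.677, -0.183, 0.687]
force: [0.3, 0.2, -0.3]
finger_gap: 0.303
```

Run:
```python
from h import *
show()
s=manip.snapshot("wrist"); cv2.imwrite("pics/w3.png",s["image"][:,:,::-1])
ps=85.4
plan([([.41,-.01,.19],down(75)),([.45,-.15,.19],down(ps))])
```

```text
t 4.5 p [0.4328 0.1954 0.1977] psi 59.52 x [ 0.015  0.003 -1.   ] q [ 0.19  0.33  1.82  0.    0.98 -0.85] F [ 0.3  0.2 -0.3] gap 0.303
shift [ 0.2  -7.51  3.42] turn [-3.1   0.11 -0.07] -> [ 0.41 -0.01  0.19]
shift [ 0.   -5.    2.99] turn [-2.08  0.    0.  ] -> [ 0.45 -0.15  0.19]
```

View pics/w3.png

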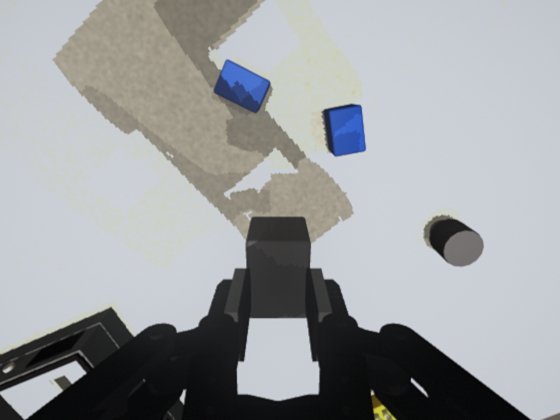

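Run:
```python
from h import *
s=manip.snapshot("wrist"); _,p,r=st(); show()
M=r.as_matrix()
M0,t0=cam(s); print("cam in tool", r.inv().apply(-M0.T@t0-p), "fwd", r.inv().apply(M0[2]))
# plug top at tcp z .0225 when standing -> top 52 => 29.5 above tcp
for x in (-.0295,-.0295+.036):
  for y,z in [(-.015,-.021),(.015,-.021),(.015,.021),(-.015,.021)]:
    print((x,y,z),proj(s,p+M@[x,y,z]).round(1))
crop(s,190,190,370,390,4,"w3c.png")
```

```text
t 4.6 p [0.4296 0.1946 0.1933] psi 59.51 x [ 0.006  0.001 -1.   ] q [ 0.19  0.33  1.82 -0.    0.98 -0.85] F [-0.2  0.9 -1. ] gap 0.303
cam in tool [-0.17335312  0.00084269 -0.08410602] fwd [0.94408002 0.00323704 0.32970051]
(-0.0295, -0.015, -0.021) [242.1 241.5]
(-0.0295, 0.015, -0.021) [307.5 241.4]
(-0.0295, 0.015, 0.021) [305.1 318.7]
(-0.0295, -0.015, 0.021) [245.  318.8]
(0.006499999999999999, -0.015, -0.021) [248.2 215.5]
(0.006499999999999999, 0.015, -0.021) [302.  215.5]
(0.006499999999999999, 0.015, 0.021) [300.3 281.6]
(0.006499999999999999, -0.015, 0.021) [250.2 281.7]
```

View pics/w3c.png

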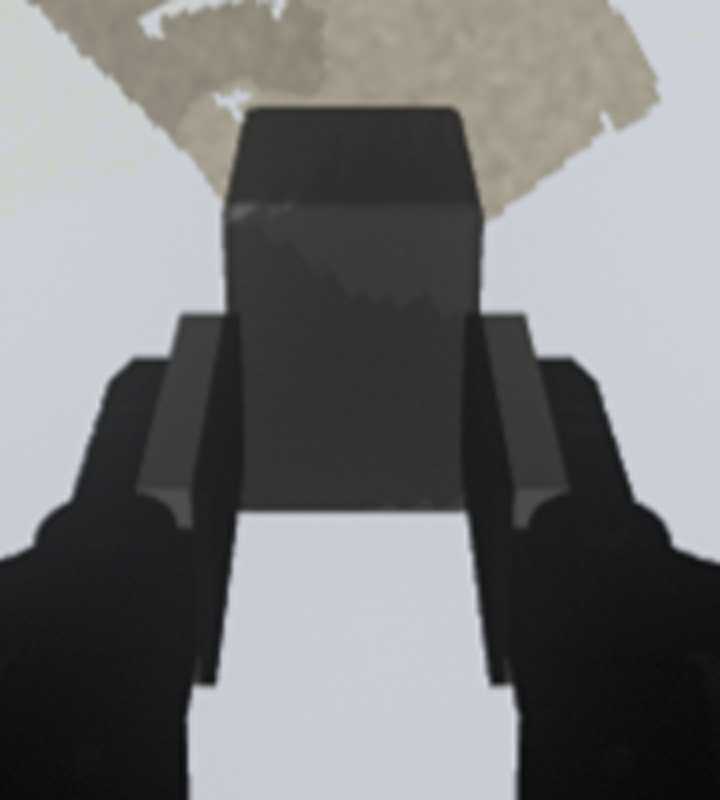

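Run:
```python
from h import *
plan([([.43,.0,.20],down(75)),([.525,-.168,.20],down(85.4))])
```

```text
shift [-0.28 -6.7   3.96] turn [-3.1   0.06 -0.04] -> [0.43 0.   0.2 ]
shift [ 0.   -5.51  5.41] turn [-2.08  0.    0.  ] -> [ 0.525 -0.168  0.2  ]
```

>>> carry_out(commands=[[[-0.3,-1.5,0.9,-0.7,0,0,25],[-0.3,-3.1,1.8,-1.4,0,0,25],[-0.3,-4.7,2.8,-2.2,0,0,25],[-0.3,-6.7,4.0,-3.1,0,0,25],[-0.3,-6.7,4.0,-3.1,0,0,25]]])

```text
t: 5.1
tcp_pos: [0.429, -0.0049, 0.1969]
tool_rot: [0.094, 0.702, -0.094, 0.7]
force: [0.6, 0.9, -1.4]
finger_gap: 0.303
```

>>> carry_out(commands=[[[0,-1.4,1.4,-0.5,0,0,25],[0,-2.8,2.7,-1.0,0,0,25],[0,-4.2,4.1,-1.5,0,0,25],[0,-5.5,5.4,-2.1,0,0,25],[0,-5.5,5.4,-2.1,0,0,25]]])

```text
t: 5.6
tcp_pos: [0.5277, -0.1734, 0.1968]
tool_rot: [0.028, 0.706, -0.03, 0.707]
force: [-0.4, 0.5, -1.0]
finger_gap: 0.304
```

>>> carry_out(commands=[[[0,0,0,0,0,0,25],[0,0,0,0,0,0,25],[0,0,0,0,0,0,25],[0,0,0,0,0,0,25],[0,0,0,0,0,0,25]]])

```text
t: 6.1
tcp_pos: [0.5242, -0.1676, 0.1984]
tool_rot: [0.027, 0.707, -0.027, 0.707]
force: [-0.4, 0.6, -0.9]
finger_gap: 0.306
```

Run:
```python
from h import *
show()
s=manip.snapshot("wrist"); cv2.imwrite("pics/w4.png",s["image"][:,:,::-1])
print(proj(s,[.5275,-.168,.03]))
```

```text
t 6.1 p [ 0.5242 -0.1676  0.1984] psi 85.55 x [ 0.  0. -1.] q [-0.51  0.43  1.63  0.    1.08 -2.01] F [-0.4  0.6 -0.9] gap 0.306
[277.1292092  188.08334375]
```

View pics/w4.png

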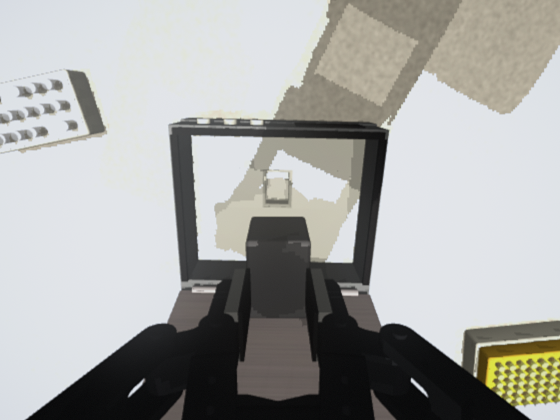

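The socket shows at about (277,188), where my estimate puts it, and the bay looks square in the view.

Run:
```python
from h import *
s=manip.snapshot("wrist"); crop(s,252,158,306,218,10,"w4c.png"); crop(s,160,105,400,305,3,"w4d.png")
```

```text
(no output)
```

View pics/w4c.png

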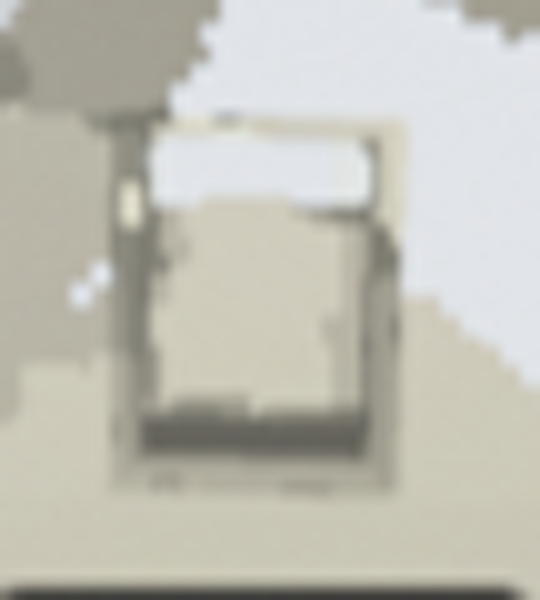

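View pics/w4d.png

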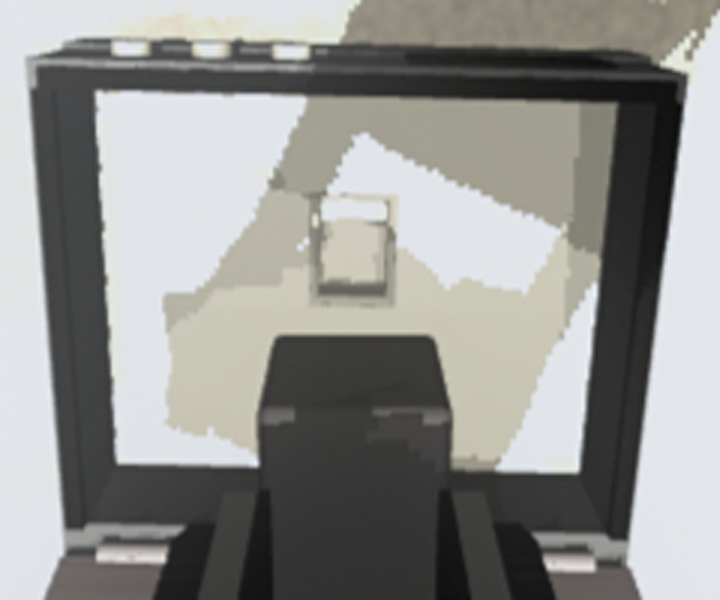

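Run:
```python
from h import *
s=manip.snapshot("wrist")
f=lambda x,y:(252+x/10-.45,158+y/10-.45)
P=np.array([ray(s,f(*p),.03) for p in [(116,120),(405,122),(396,490),(113,490)]])
print(P, P.mean(0),[np.linalg.norm(P[i]-P[(i+1)%4])*1000 for i in range(4)])
a=(P[2]+P[3]-P[0]-P[1]);print("x ang",np.degrees(np.arctan2(a[1],a[0])))
b=(P[0]+P[3]-P[2]-P[1]);print("y ang",np.degrees(np.arctan2(b[1],b[0])))
g=lambda x,y:(160+x/3-.33,105+y/3-.33)
Q=np.array([ray(s,g(*p),z) for p,z in [((30,60),.074),((688,77),.074),((98,92),.03),((617,102),.03),((580,472),.03),((117,464),.03)]]);print(Q)
for i,j in [(0,1),(2,3),(5,4),(5,2),(4,3)]: d=Q[i]-Q[j]; print(i,j,np.degrees(np.arctan2(d[1],d[0])),np.linalg.norm(d))
print("floor ctr",Q[2:].mean(0))
# plug foot/head in hand: front bottom edge head at z=?
_,p,r=st(); M=r.as_matrix()
print([proj(s,p+M@[-.0295,y,-.021]) for y in(-.015,.015)],[proj(s,p+M@[.0065,y,-.021]) for y in(-.015,.015)])
show()
```

```text
[[ 0.50750179 -0.18099776  0.03      ]
 [ 0.50996959 -0.15200947  0.03      ]
 [ 0.54868188 -0.15543982  0.03      ]
 [ 0.54638149 -0.18489233  0.03      ]] [ 0.52813369 -0.16833484  0.03      ] [np.float64(29.09314837994397), np.float64(38.8639743694092), np.float64(29.542213979484224), np.float64(39.07428180795091)]
x ang -5.392917055632496
y ang -94.66443432094057
[[ 0.45468633 -0.2531792   0.074     ]
 [ 0.47368259 -0.06941839  0.074     ]
 [ 0.46855498 -0.24668947  0.03      ]
 [ 0.48487503 -0.07862156  0.03      ]
 [ 0.61817201 -0.091456    0.03      ]
 [ 0.60164757 -0.26102796  0.03      ]]
0 1 -95.90198183137984 0.18474006849756902
2 3 -95.54625612099183 0.1688584167299451
5 4 -95.5657834768854 0.1703751919278019
5 2 -6.148942539188475 0.13386272785803932
4 3 -5.4997447987881625 0.13391343303242068
floor ctr [ 0.5433124  -0.16944875  0.03      ]
[array([243.47823918, 245.86818294]), array([309.62040743, 245.88231963])] [array([249.63369034, 219.09292232]), array([303.85675239, 219.10604876])]
t 6.25 p [ 0.5245 -0.1682  0.1984] psi 85.52 x [ 0. -0. -1.] q [-0.51  0.43  1.63  0.    1.08 -2.01] F [ 0.   0.1 -0.8] gap 0.303
```

Run:
```python
from h import *
plan([([.5288,-.1683,.07],down(84.5)),([.5288,-.1683,.036],down(84.5))])
```

```text
shift [5.14 0.01 0.17] turn [0.2 0.  0. ] -> [ 0.5288 -0.1683  0.07  ]
shift [1.36 0.   0.  ] turn [0. 0. 0.] -> [ 0.5288 -0.1683  0.036 ]
```

>>> carry_out(commands=[[[1.5,0,0.17,0.2,0,0,25],[3.0,0,0.17,0.2,0,0,25],[4.5,0,0.17,0.2,0,0,25],[5.1,0,0.17,0.2,0,0,25],[5.1,0,0.17,0.2,0,0,25]]])

```text
t: 6.75
tcp_pos: [0.5269, -0.1679, 0.0683]
tool_rot: [0.035, 0.708, -0.033, 0.704]
force: [-0.3, -0.2, -0.0]
finger_gap: 0.305
```

>>> carry_out(commands=[[[0,0,0,0,0,0,25],[0,0,0,0,0,0,25],[0,0,0,0,0,0,25],[0,0,0,0,0,0,25],[0,0,0,0,0,0,25]]])

```text
t: 7.25
tcp_pos: [0.5291, -0.169, 0.0715]
tool_rot: [0.034, 0.706, -0.034, 0.707]
force: [-0.5, 0.2, -1.1]
finger_gap: 0.301
```

Run:
```python
from h import *
show()
s=manip.snapshot("wrist"); cv2.imwrite("pics/w5.png",s["image"][:,:,::-1])
plan([([.5288,-.1683,.036],down(84.5))])
```

```text
t 7.25 p [ 0.5291 -0.169   0.0715] psi 84.5 x [ 0.001 -0.001 -1.   ] q [-0.51  0.62  1.72 -0.    0.8  -1.99] F [-0.5  0.2 -1.1] gap 0.301
shift [ 1.41  0.03 -0.01] turn [-0.    0.01  0.  ] -> [ 0.5288 -0.1683  0.036 ]
```

View pics/w5.png

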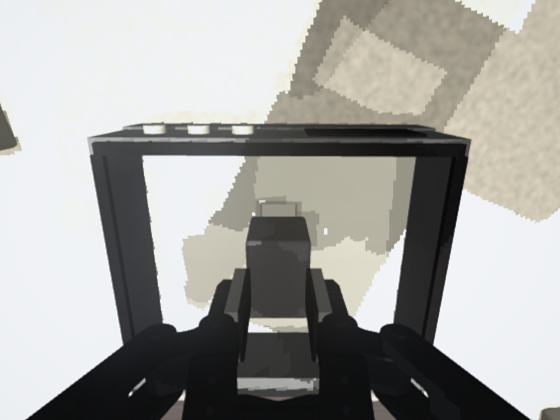

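>>> carry_out(commands=[[[0.3,0.03,0,0,0,0,25],[0.7,0.03,0,0,0,0,25],[1.0,0.03,0,0,0,0,25],[1.4,0.03,0,0,0,0,25],[1.4,0.03,0,0,0,0,25]]])

```text
t: 7.8
tcp_pos: [0.5284, -0.168, 0.0348]
tool_rot: [0.034, 0.707, -0.034, 0.706]
force: [0.0, 0.5, -0.7]
finger_gap: 0.305
```

Run:
```python
from h import *
show()
s=manip.snapshot("wrist"); crop(s,180,150,380,350,3,"w6.png")
show()
```

```text
t 7.8 p [ 0.5284 -0.168   0.0348] psi 84.49 x [-0.001  0.001 -1.   ] q [-0.51  0.68  1.74 -0.    0.72 -1.98] F [ 0.   0.5 -0.7] gap 0.305
t 7.85 p [ 0.5284 -0.168   0.0348] psi 84.49 x [-0.001  0.001 -1.   ] q [-0.51  0.68  1.74 -0.    0.72 -1.98] F [-0.3  0.5 -1.6] gap 0.306
```

View pics/w6.png

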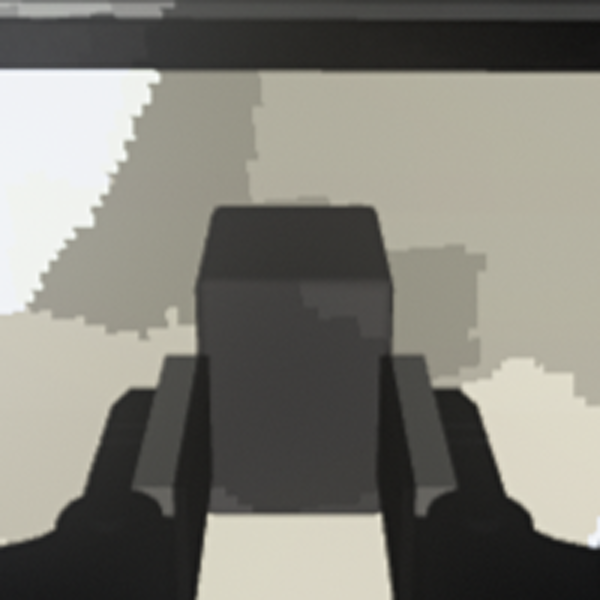

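The foot is in the hole and no force shows. I'll ease down a little more to seat it.

>>> carry_out(commands=[[[0.05,0,0,0,0,0,25],[0.1,0,0,0,0,0,25],[0.15,0,0,0,0,0,25],[0.15,0,0,0,0,0,25],[0.15,0,0,0,0,0,25]]])

```text
t: 8.35
tcp_pos: [0.5287, -0.168, 0.0343]
tool_rot: [0.034, 0.706, -0.034, 0.706]
force: [-3.9, 2.3, 18.6]
finger_gap: 0.304
```

>>> carry_out(commands=[[[-0.1,0,0,0,0,0,48],[-0.1,0,0,0,0,0,48],[-0.1,0,0,0,0,0,48],[-0.1,0,0,0,0,0,48],[-0.1,0,0,0,0,0,48]]])

```text
t: 8.85
tcp_pos: [0.5286, -0.168, 0.034]
tool_rot: [0.034, 0.707, -0.034, 0.706]
force: [0.2, 0.2, 0.5]
finger_gap: 0.562
```

>>> carry_out(commands=[[[-1,0,0,0,0,0,48],[-3,0,0,0,0,0,48],[-5,0,0,0,0,0,48],[-7,0,0,0,0,0,48],[-7,0,0,0,0,0,48]]])

```text
t: 9.35
tcp_pos: [0.5334, -0.1705, 0.2166]
tool_rot: [0.031, 0.701, -0.036, 0.711]
force: [0.6, -0.0, -0.7]
finger_gap: 0.555
```

Run:
```python
from h import *
show()
s=manip.snapshot("wrist"); cv2.imwrite("pics/w7.png",s["image"][:,:,::-1])
s=manip.snapshot("scene"); crop(s,180,170,320,290,5,"s7.png")
```

```text
t 9.35 p [ 0.5334 -0.1705  0.2166] psi 84.51 x [ 0.014 -0.008 -1.   ] q [-0.51  0.42  1.59  0.    1.11 -1.98] F [ 0.6 -0.  -0.7] gap 0.555
```

View pics/w7.png

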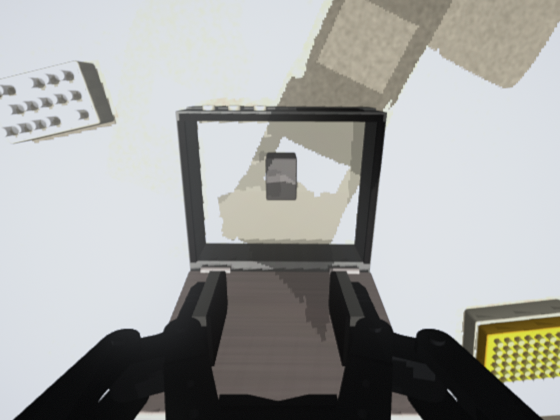

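View pics/s7.png

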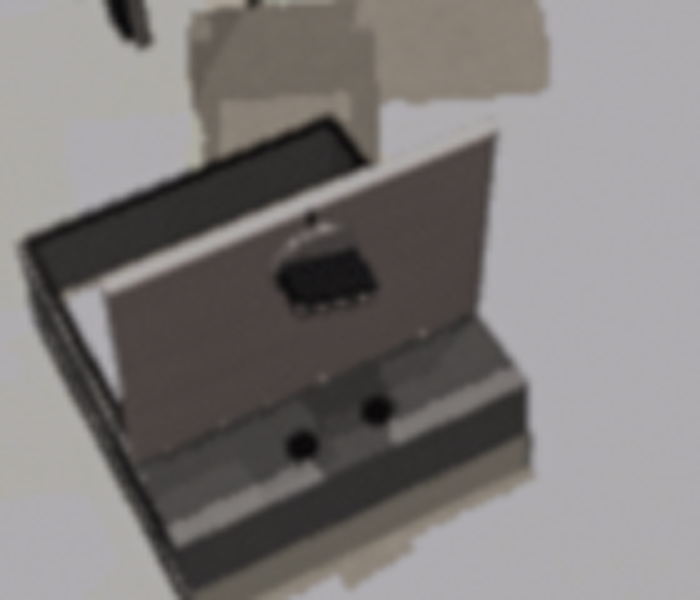

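Run:
```python
from h import *
s=manip.snapshot("top"); cv2.imwrite("pics/t8.png",s["image"][:,:,::-1])
for uv in [(310,149),(410.6,154.6)]: print(ray(s,uv,.229))
show()
plan([([.53,-.12,.29],down(84.5)),([.70,-.13,.29],down(84.5)),([.70,-.13,.205],down(84.5))])
```

```text
[ 0.64828686 -0.08784803  0.229     ]
[ 0.63180643 -0.271375    0.229     ]
t 9.5 p [ 0.5281 -0.1677  0.209 ] psi 84.5 x [-0.001  0.001 -1.   ] q [-0.51  0.43  1.6   0.    1.11 -1.98] F [-0.1  0.6 -0.2] gap 0.56
shift [-3.24  1.91 -0.11] turn [-0.   -0.01 -0.01] -> [ 0.53 -0.12  0.29]
shift [0.   0.25 6.81] turn [0. 0. 0.] -> [ 0.7  -0.13  0.29]
shift [3.4 0.  0. ] turn [0. 0. 0.] -> [ 0.7   -0.13   0.205]
```

View pics/t8.png

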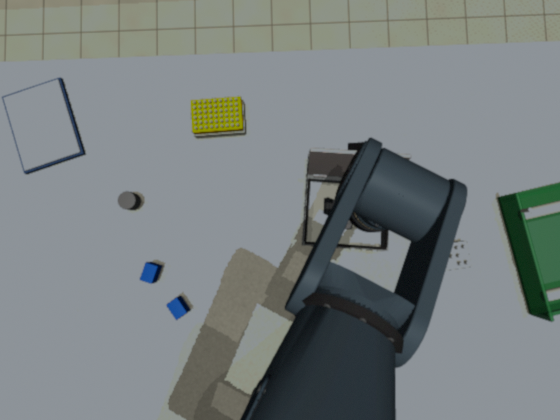

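>>> carry_out(commands=[[[-1.6,1.0,0,0,0,0,0],[-3.2,1.9,0,0,0,0,0],[-3.4,1.9,0,0,0,0,0],[-3.4,1.9,0,0,0,0,0],[-3.4,1.9,0,0,0,0,0]]])

```text
t: 10.0
tcp_pos: [0.532, -0.1206, 0.2919]
tool_rot: [0.035, 0.708, -0.033, 0.705]
force: [-0.3, -0.1, -0.8]
finger_gap: -0.003
```

>>> carry_out(commands=[[[0,0.1,1.5,0,0,0,0],[0,0.2,3.0,0,0,0,0],[0,0.2,5.0,0,0,0,0],[0,0.2,6.8,0,0,0,0],[0,0.2,6.8,0,0,0,0]]])

```text
t: 10.5
tcp_pos: [0.7063, -0.1335, 0.288]
tool_rot: [0.035, 0.708, -0.034, 0.705]
force: [-1.0, -0.7, -0.3]
finger_gap: -0.002
```

Run:
```python
from h import *
show()
s=manip.snapshot("wrist"); cv2.imwrite("pics/w8.png",s["image"][:,:,::-1])
plan([([.70,-.13,.21],down(84.5)),([.64,-.13,.21],down(84.5))])
```

```text
t 10.5 p [ 0.7063 -0.1335  0.288 ] psi 84.47 x [-0.004  0.002 -1.   ] q [-0.34  0.6   1.06  0.    1.49 -1.82] F [-1.  -0.7 -0.3] gap -0.002
shift [ 3.15  0.1  -0.13] turn [-0.01 -0.08 -0.02] -> [ 0.7  -0.13  0.21]
shift [ 0.   -0.23 -2.39] turn [0. 0. 0.] -> [ 0.64 -0.13  0.21]
```

View pics/w8.png

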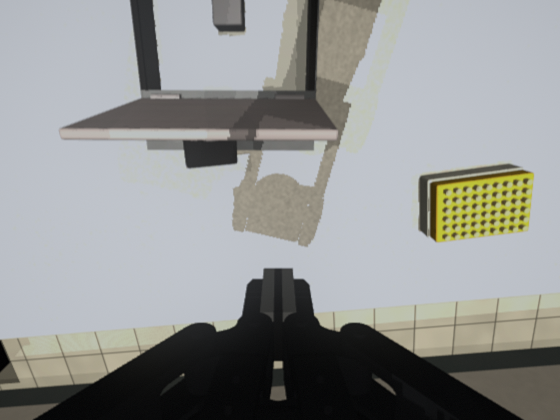

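The closed fingers at (278,280) are behind the cover, whose edge runs (62,132)–(335,134), and clear of the fastener at (210,152). Next I'll lower them and push towards -x.

>>> carry_out(commands=[[[1.0,0,0,0,0,0,0],[2.0,0,0,0,0,0,0],[3.1,0,0,0,0,0,0],[3.1,0,0,0,0,0,0],[3.1,0,0,0,0,0,0]]])

```text
t: 11.05
tcp_pos: [0.7015, -0.1323, 0.216]
tool_rot: [0.035, 0.707, -0.034, 0.705]
force: [0.1, -0.5, 0.9]
finger_gap: 0.003
```

>>> carry_out(commands=[[[0,0,-0.6,0,0,0,0],[0,0,-1.2,0,0,0,0],[0,0,-1.7,0,0,0,0],[0,0,-2.2,0,0,0,0],[0,0,-2.6,0,0,0,0]]])

```text
t: 11.55
tcp_pos: [0.6383, -0.1263, 0.2192]
tool_rot: [0.034, 0.705, -0.034, 0.707]
force: [0.3, 0.3, 0.1]
finger_gap: -0.0
```

Run:
```python
from h import *
show()
s=manip.snapshot("wrist"); cv2.imwrite("pics/w9.png",s["image"][:,:,::-1])
h=np.array([.6176,-.177,.079])
```

```text
t 11.55 p [ 0.6383 -0.1263  0.2192] psi 84.48 x [ 0.003 -0.001 -1.   ] q [-0.37  0.55  1.35 -0.    1.24 -1.84] F [0.3 0.3 0.1] gap -0.0
```

View pics/w9.png

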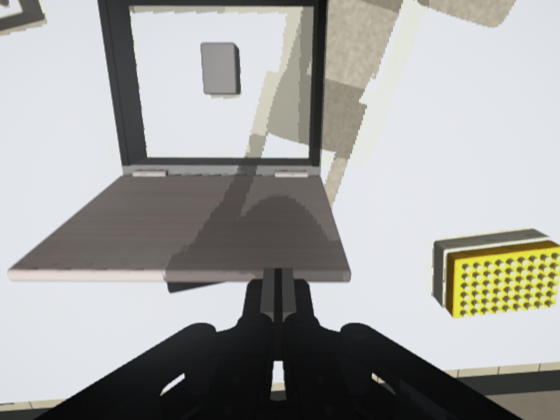

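>>> carry_out(commands=[[[0.25,0,-0.5,0,0,0,0],[0.35,0,-1.0,0,0,0,0],[0.4,0,-1.5,0,0,0,0],[0.55,0,-2.0,0,0,0,0],[0.75,0,-2.5,0,0,0,0]]])

```text
t: 12.1
tcp_pos: [0.5767, -0.1204, 0.1995]
tool_rot: [0.034, 0.705, -0.034, 0.707]
force: [0.7, -0.5, 0.3]
finger_gap: -0.002
```

Run:
```python
from h import *
show()
s=manip.snapshot("scene"); crop(s,160,150,320,290,5,"s9.png")
s=manip.snapshot("wrist"); cv2.imwrite("pics/w10.png",s["image"][:,:,::-1])
```

```text
t 12.1 p [ 0.5767 -0.1204  0.1995] psi 84.49 x [ 0.003 -0.001 -1.   ] q [-0.4   0.48  1.53  0.    1.12 -1.87] F [ 0.7 -0.5  0.3] gap -0.002
```

View pics/s9.png

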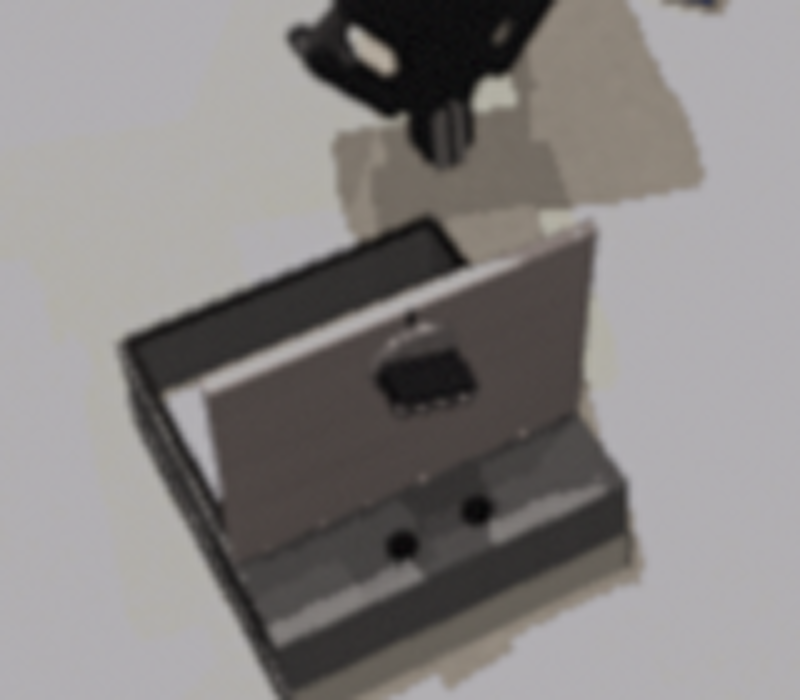

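View pics/w10.png

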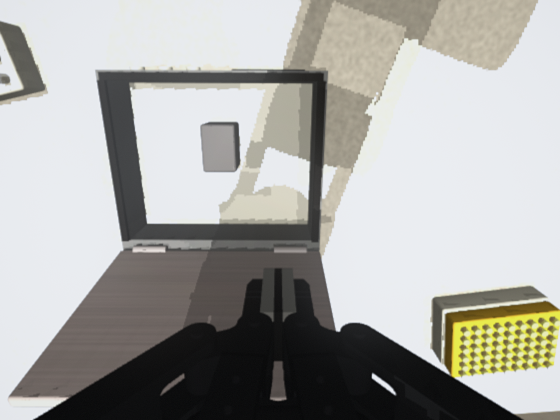

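The cover hasn't moved: the fingers passed over its edge. I'll triangulate the edge height from two views.

Run:
```python
from h import *
a=manip.snapshot("scene"); b=manip.snapshot("top")
def P(s):
    M,t=cam(s); K=np.array([[s["fx"],0,s["cx"]],[0,s["fy"],s["cy"]],[0,0,1]]); return K@np.c_[M,t]
for ps,pt in [((200.5,227.5),(410.5,155)),((278.5,195),(310.5,150))]:
    X=cv2.triangulatePoints(P(a),P(b),np.array(ps,float).reshape(2,1),np.array(pt,float).reshape(2,1)); X=X[:3,0]/X[3]; print(X,proj(a,X),proj(b,X))
crop(b,290,130,420,260,5,"t9.png"); show()
```

```text
[ 0.6317246  -0.27166269  0.22638433] [200.35763522 227.49826977] [410.36624819 154.93342083]
[ 0.64812163 -0.08811456  0.22341022] [278.0456078  195.05352348] [310.05141984 149.74754892]
t 12.3 p [ 0.5771 -0.1203  0.1991] psi 84.48 x [ 0.002 -0.001 -1.   ] q [-0.4   0.48  1.53  0.    1.13 -1.87] F [-0.5  0.2 -0.3] gap 0.001
```

View pics/t9.png

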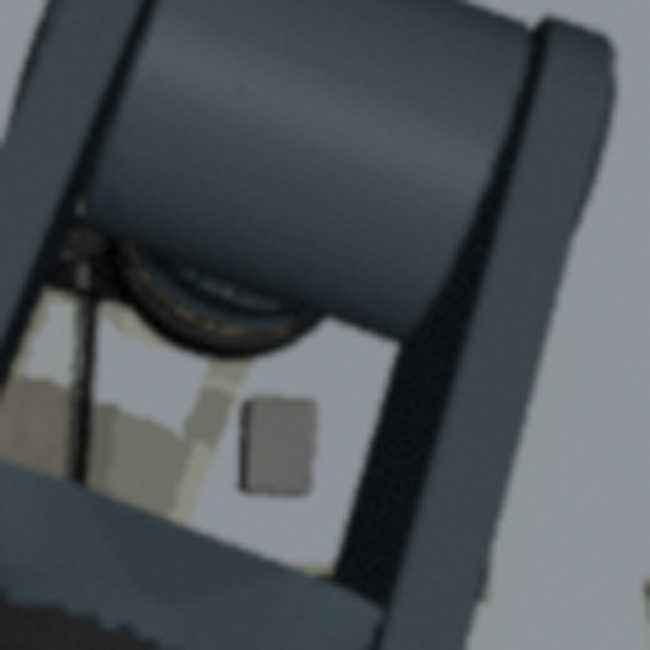

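Run:
```python
from h import *
plan([([.577,-.125,.28],down(84.5)),([.72,-.132,.27],down(84.5)),([.72,-.132,.195],down(84.5))])
```

```text
shift [-3.23 -0.19  0.02] turn [-0.    0.03  0.01] -> [ 0.577 -0.125  0.28 ]
shift [0.4  0.27 5.72] turn [0. 0. 0.] -> [ 0.72  -0.132  0.27 ]
shift [3. 0. 0.] turn [0. 0. 0.] -> [ 0.72  -0.132  0.195]
```

>>> carry_out(commands=[[[-1.7,0,0,0,0,0,0],[-3.2,0,0,0,0,0,0],[-3.2,0,1.6,0,0,0,0],[-3.2,0,3.4,0,0,0,0],[-3.2,0,5.0,0,0,0,0]]])

```text
t: 12.8
tcp_pos: [0.7036, -0.1324, 0.2801]
tool_rot: [0.034, 0.705, -0.034, 0.708]
force: [0.8, -0.3, -0.8]
finger_gap: 0.003
```

>>> carry_out(commands=[[[0,0,0.8,0,0,0,0],[1.2,0,0.8,0,0,0,0],[2.6,0,0.8,0,0,0,0],[3.4,0,0.8,0,0,0,0],[3.4,0,0.8,0,0,0,0]]])

```text
t: 13.3
tcp_pos: [0.719, -0.1331, 0.1891]
tool_rot: [0.035, 0.709, -0.033, 0.704]
force: [-0.7, 0.4, -0.1]
finger_gap: -0.002
```

>>> carry_out(commands=[[[0,0,-0.5,0,0,0,0],[0,0,-1.0,0,0,0,0],[0,0,-1.5,0,0,0,0],[0,0,-2.0,0,0,0,0],[0,0,-2.4,0,0,0,0]]])

```text
t: 13.8
tcp_pos: [0.6619, -0.1286, 0.1956]
tool_rot: [0.033, 0.705, -0.034, 0.708]
force: [0.9, -1.1, -0.3]
finger_gap: 0.001
```

Run:
```python
from h import *
show()
s=manip.snapshot("wrist"); cv2.imwrite("pics/w11.png",s["image"][:,:,::-1])
```

```text
t 13.8 p [ 0.6619 -0.1286  0.1956] psi 84.5 x [ 0.004 -0.001 -1.   ] q [-0.36  0.6   1.31  0.    1.23 -1.83] F [ 0.9 -1.1 -0.3] gap 0.001
```

View pics/w11.png

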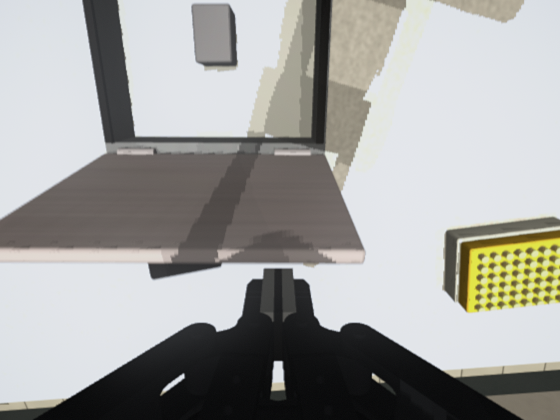

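>>> carry_out(commands=[[[0,0,-0.6,0,0,0,0],[0,0,-1.1,0,0,0,0],[0,0,-1.6,0,0,0,0],[0,0,-2.1,0,0,0,0],[0.1,0,-2.6,0,0,0,0]]])

```text
t: 14.35
tcp_pos: [0.5977, -0.1224, 0.1923]
tool_rot: [0.034, 0.705, -0.034, 0.708]
force: [0.3, -0.4, -0.2]
finger_gap: 0.006
```

Run:
```python
from h import *
show()
s=manip.snapshot("wrist"); cv2.imwrite("pics/w12.png",s["image"][:,:,::-1])
```

```text
t 14.35 p [ 0.5977 -0.1224  0.1923] psi 84.49 x [ 0.005 -0.001 -1.   ] q [-0.39  0.52  1.49  0.    1.13 -1.86] F [ 0.3 -0.4 -0.2] gap 0.006
```

View pics/w12.png

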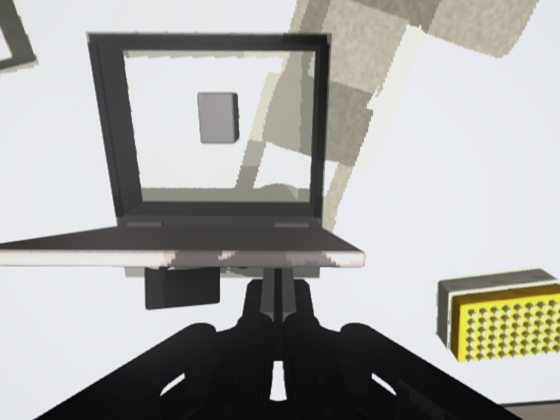

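The cover is swinging with the fingers. I'll keep following the arc down.

>>> carry_out(commands=[[[0.1,0,-0.4,0,0,0,0],[0.3,0,-0.8,0,0,0,0],[0.6,0,-1.2,0,0,0,0],[0.9,0,-1.6,0,0,0,0],[1.3,0,-2.0,0,0,0,0]]])

```text
t: 14.9
tcp_pos: [0.5472, -0.1175, 0.1588]
tool_rot: [0.034, 0.705, -0.034, 0.707]
force: [-1.4, 0.0, 0.2]
finger_gap: -0.002
```

Run:
```python
from h import *
show()
s=manip.snapshot("wrist"); cv2.imwrite("pics/w13.png",s["image"][:,:,::-1])
s=manip.snapshot("scene"); crop(s,160,150,320,290,5,"s13.png")
```

```text
t 14.9 p [ 0.5472 -0.1175  0.1588] psi 84.5 x [ 0.003 -0.001 -1.   ] q [-0.41  0.5   1.65  0.    1.   -1.89] F [-1.4  0.   0.2] gap -0.002
```

View pics/w13.png

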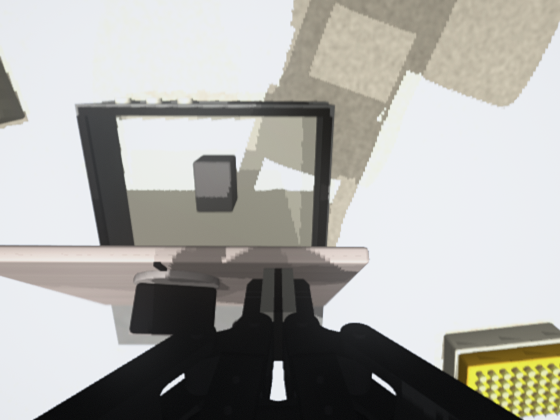

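View pics/s13.png

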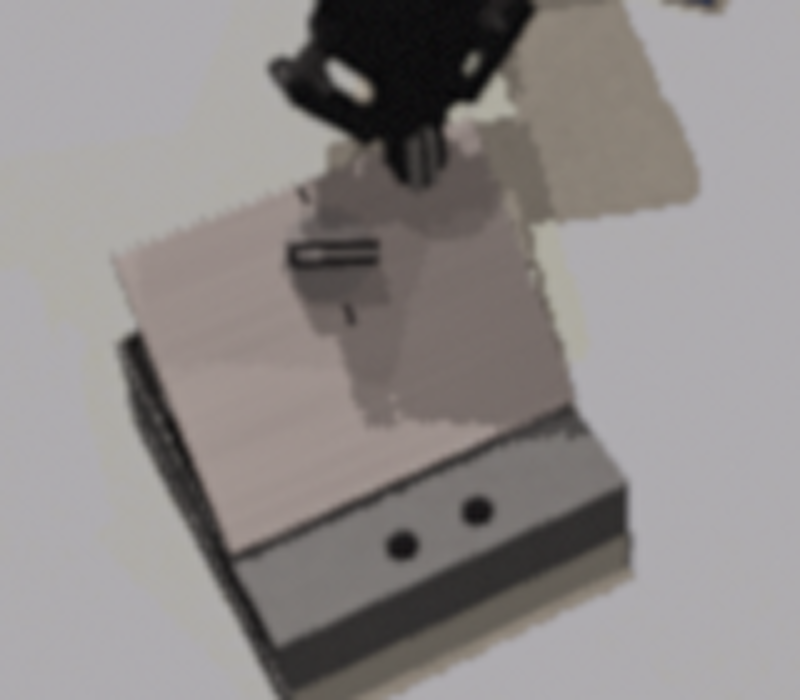

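>>> carry_out(commands=[[[-1.5,0,0.5,0,0,0,0],[-3.0,-0.5,0,0,0,0,0],[-4.5,-1.5,-0.7,0,0,0,60],[-4.8,-1.9,-1.4,0,0,0,60],[-4.8,-1.9,-1.4,0,0,0,60]]])

```text
t: 15.5
tcp_pos: [0.5072, -0.1628, 0.2813]
tool_rot: [0.034, 0.705, -0.036, 0.708]
force: [0.4, -0.0, -0.7]
finger_gap: 0.506
```

>>> carry_out(commands=[[[0,0,0,0,0,0,60],[0,0,0,0,0,0,60],[0,0,0,0,0,0,60],[0,0,0,0,0,0,60],[0,0,0,0,0,0,60]]])

```text
t: 16.0
tcp_pos: [0.507, -0.1606, 0.2776]
tool_rot: [0.034, 0.707, -0.034, 0.706]
force: [-1.0, 0.2, -0.4]
finger_gap: 0.7
```

Run:
```python
from h import *
show()
s=manip.snapshot("wrist"); cv2.imwrite("pics/w14.png",s["image"][:,:,::-1]); print(proj(s,[.504,-.166,.115]))
s=manip.snapshot("scene"); crop(s,160,150,320,290,5,"s14.png")
```

```text
t 16.0 p [ 0.507  -0.1606  0.2776] psi 84.54 x [-0.001  0.001 -1.   ] q [-0.52  0.32  1.57  0.    1.26 -1.99] F [-1.   0.2 -0.4] gap 0.7
[271.53728396 184.10695382]
```

View pics/w14.png

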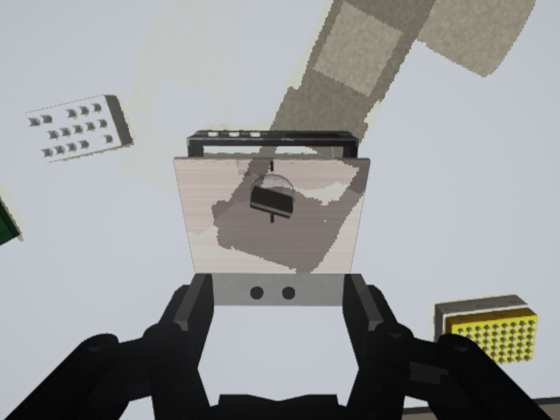

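View pics/s14.png

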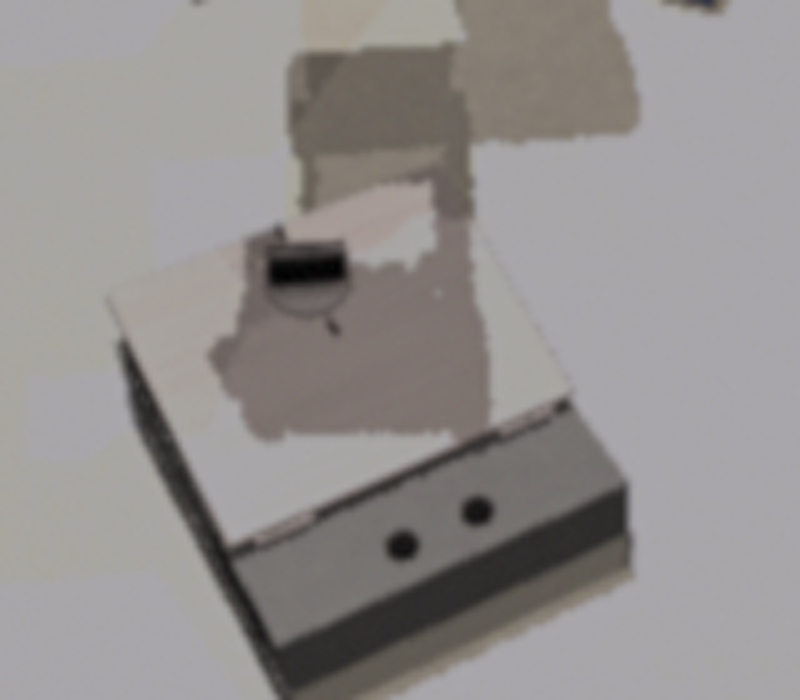

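The cover is still sinking shut, with the fastener at about (272,200), so I'll wait.

>>> carry_out(commands=[[[0,0,0,0,0,0,60],[0,0,0,0,0,0,60],[0,0,0,0,0,0,60],[0,0,0,0,0,0,60],[0,0,0,0,0,0,60]]])

```text
t: 16.6
tcp_pos: [0.5068, -0.161, 0.2783]
tool_rot: [0.034, 0.706, -0.034, 0.706]
force: [0.2, 0.3, -0.2]
finger_gap: 0.706
```

>>> carry_out(commands=[[[0,0,0,0,0,0,60],[0,0,0,0,0,0,60],[0,0,0,0,0,0,60],[0,0,0,0,0,0,60],[0,0,0,0,0,0,60]]])

```text
t: 17.1
tcp_pos: [0.5069, -0.161, 0.2782]
tool_rot: [0.034, 0.706, -0.034, 0.706]
force: [-0.6, -0.8, 0.9]
finger_gap: 0.699
```

Run:
```python
from h import *
show()
s=manip.snapshot("wrist"); crop(s,160,110,400,310,3,"w15.png"); print(proj(s,[.504,-.166,.115]))
```

```text
t 17.1 p [ 0.5069 -0.161   0.2782] psi 84.49 x [ 0.  0. -1.] q [-0.52  0.32  1.57  0.    1.26 -1.99] F [-0.6 -0.8  0.9] gap 0.699
[272.03755276 183.91878654]
```

View pics/w15.png

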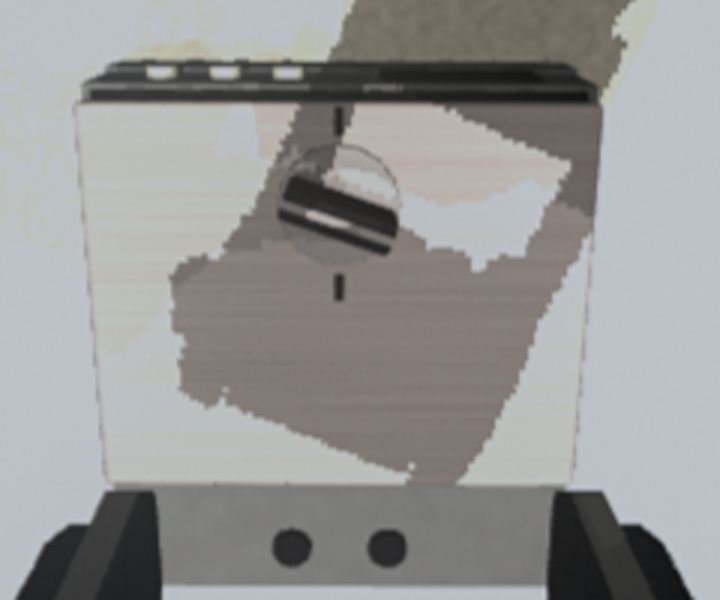

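Run:
```python
from h import *
s=manip.snapshot("wrist"); crop(s,245,140,305,215,8,"w15c.png")
```

```text
(no output)
```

View pics/w15c.png

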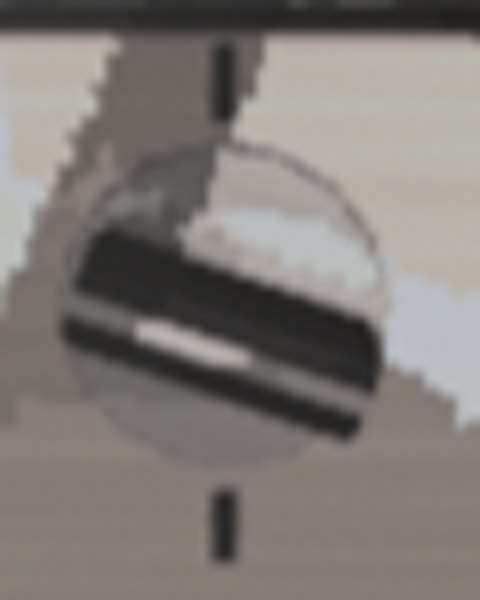

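Run:
```python
from h import *
s=manip.snapshot("wrist")
f=lambda x,y:(245+x/8-.44,140+y/8-.44)
m1=ray(s,f(223,82),.087);m2=ray(s,f(224,525),.087)
a=ray(s,f(70,302),.115);b=ray(s,f(366,396),.115)
print("marks",m1,m2,(m1+m2)/2,np.linalg.norm(m1-m2)); d=m2-m1; print("mark ang",np.degrees(np.arctan2(d[1],d[0])))
d=b-a; print("slot",a,b,(a+b)/2,np.linalg.norm(d),np.degrees(np.arctan2(d[1],d[0])))
c=ray(s,f(225,303),.091); print("disc",c)
for rr in [((68,303),(384,303)),((225,140),(225,466))]: print(np.linalg.norm(ray(s,f(*rr[0]),.091)-ray(s,f(*rr[1]),.091)))
e1=ray(s,(160+78/3,110+102/3),.087);e2=ray(s,(160+603/3,110+102/3),.087);print("edge",e1,e2,(e1+e2)/2,np.linalg.norm(e1-e2))
```

```text
marks [ 0.47417571 -0.16297969  0.087     ] [ 0.53500363 -0.16900406  0.087     ] [ 0.50458967 -0.16599187  0.087     ] 0.06112551459496147
mark ang -5.65610068728435
slot [ 0.49547491 -0.18392664  0.115     ] [ 0.51106806 -0.14816635  0.115     ] [ 0.50327149 -0.16604649  0.115     ] 0.039012115077683866 66.4405504210386
disc [ 0.50282599 -0.16555624  0.091     ]
0.0422755495377547
0.04446551525956601
edge [ 0.45948251 -0.25254035  0.087     ] [ 0.47705851 -0.06996542  0.087     ] [ 0.46827051 -0.16125288  0.087     ] 0.1834189801435403
```

>>> carry_out(commands=[[[0,-0.2,-0.1,8,0,0,40],[0,-0.2,-0.1,8,0,0,40],[0,-0.2,-0.1,8,0,0,40],[0,-0.2,-0.1,8,0,0,40],[0,-0.2,-0.1,8,0,0,40]]])

```text
t: 17.75
tcp_pos: [0.5039, -0.1657, 0.2782]
tool_rot: [0.275, 0.651, -0.275, 0.651]
force: [0.2, -0.1, -0.2]
finger_gap: 0.467
```

>>> carry_out(commands=[[[0,0,0,8,0,0,40],[0,0,0,8,0,0,40],[0,0,0,8,0,0,40],[0,0,0,8,0,0,40],[0,0,0,8,0,0,40]]])

```text
t: 18.25
tcp_pos: [0.5039, -0.1657, 0.2782]
tool_rot: [0.481, 0.518, -0.481, 0.518]
force: [0.2, 0.0, 0.3]
finger_gap: 0.465
```

>>> carry_out(commands=[[[0,0,0,5.6,0,0,40],[0,0,0,5.6,0,0,40],[0,0,0,5.6,0,0,40],[0,0,0,5.6,0,0,40],[0,0,0,5.6,0,0,40]]])

```text
t: 18.75
tcp_pos: [0.5039, -0.1657, 0.2782]
tool_rot: [-0.591, -0.388, 0.591, -0.388]
force: [-0.4, 0.2, 0.8]
finger_gap: 0.467
```

Run:
```python
from h import *
show()
s=manip.snapshot("wrist"); cv2.imwrite("pics/w16.png",s["image"][:,:,::-1])
plan([([.5035,-.166,.15],down(-23.6)),([.5035,-.166,.096],down(-23.6))])
```

```text
t 18.75 p [ 0.5039 -0.1657  0.2782] psi -23.49 x [-0.  0. -1.] q [-0.53  0.31  1.57 -0.    1.25 -0.12] F [-0.4  0.2  0.8] gap 0.467
shift [ 5.13 -0.01  0.02] turn [ 0.03 -0.   -0.  ] -> [ 0.5035 -0.166   0.15  ]
shift [ 2.16  0.   -0.  ] turn [0. 0. 0.] -> [ 0.5035 -0.166   0.096 ]
```

View pics/w16.png

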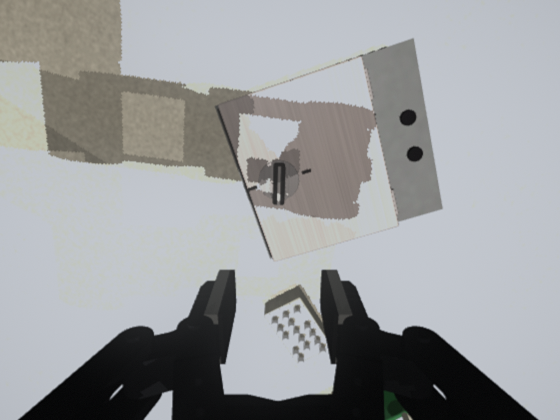

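The bar appears vertical at (279,183), midway between the jaws, so it's aligned. I'll lower to it.

>>> carry_out(commands=[[[1.6,0,0,0,0,0,40],[3.2,0,0,0,0,0,40],[4.6,0,0,0,0,0,40],[5.1,0,0,0,0,0,40],[5.1,0,0,0,0,0,40]]])

```text
t: 19.3
tcp_pos: [0.5023, -0.1648, 0.1485]
tool_rot: [-0.59, -0.39, 0.592, -0.386]
force: [-0.2, 0.1, 0.5]
finger_gap: 0.468
```

Run:
```python
from h import *
s=manip.snapshot("wrist"); crop(s,180,110,380,310,3,"w17.png")
show()
plan([([.5035,-.166,.096],down(-23.6))])
```

```text
t 19.35 p [ 0.5035 -0.1655  0.15  ] psi -23.47 x [-0.002  0.001 -1.   ] q [-0.53  0.47  1.72  0.    0.95 -0.12] F [-0.3  0.2  0.5] gap 0.465
shift [2.16 0.01 0.02] turn [ 0.03 -0.    0.02] -> [ 0.5035 -0.166   0.096 ]
```

View pics/w17.png

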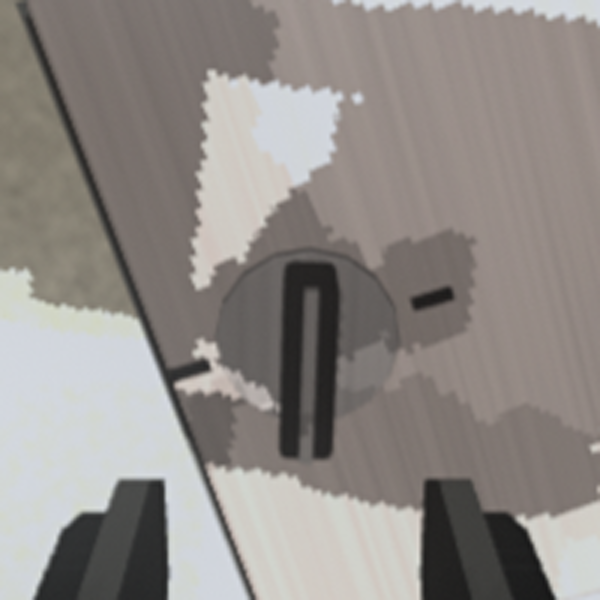

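>>> carry_out(commands=[[[0.8,0.08,0,0.4,0,0,40],[1.6,0.08,0,0.4,0,0,40],[2.15,0.08,0,0.4,0,0,40],[2.15,0.08,0,0.4,0,0,40],[2.15,0.08,0,0.4,0,0,40]]], force=30)

```text
t: 19.85
tcp_pos: [0.5068, -0.1671, 0.0982]
tool_rot: [0.598, 0.377, -0.598, 0.378]
force: [-0.2, -0.0, 0.1]
finger_gap: 0.47
```

>>> carry_out(commands=[[[0,0,0,0,0,0,5],[0,0,0,0,0,0,5],[0,0,0,0,0,0,5],[0,0,0,0,0,0,5],[0,0,0,0,0,0,5]]], force=30)

```text
t: 20.35
tcp_pos: [0.5058, -0.1665, 0.0972]
tool_rot: [0.598, 0.377, -0.598, 0.377]
force: [-0.2, -0.1, -0.4]
finger_gap: 0.06
```

Run:
```python
from h import *
s=manip.snapshot("wrist"); crop(s,180,110,380,310,3,"w18.png")
show(); print(manip.sense()["ft_torque"])
```

```text
t 20.4 p [ 0.5057 -0.1665  0.0971] psi -25.51 x [ 0. -0. -1.] q [-0.53  0.56  1.76  0.    0.82 -0.08] F [-0.1 -1.1  0. ] gap 0.054
[0.02666199 0.00673815 0.0031257 ]
```

View pics/w18.png

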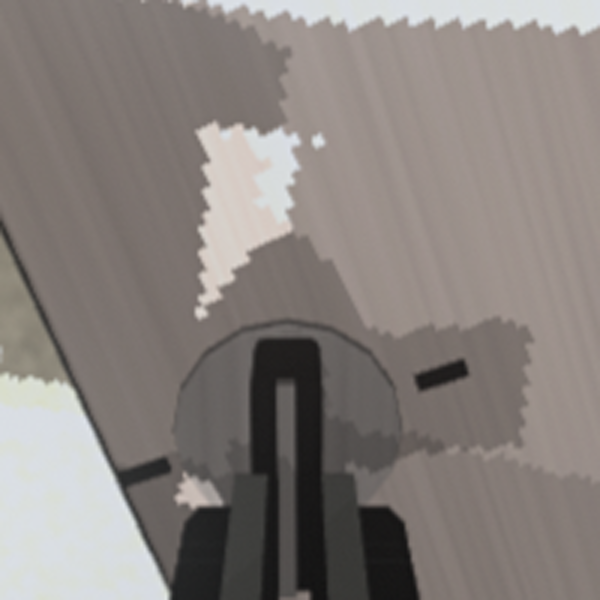

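>>> carry_out(commands=[[[0,0,0,0,0,0,0],[0,0,0,0,0,0,0],[0,0,0,0,0,0,0],[0,0,0,0,0,0,0],[0,0,0,0,0,0,0]]], force=40)

```text
t: 20.9
tcp_pos: [0.5057, -0.1665, 0.0969]
tool_rot: [-0.598, -0.377, 0.598, -0.377]
force: [0.6, -0.4, 0.1]
finger_gap: -0.002
```

Run:
```python
from h import *
s=manip.snapshot("wrist"); crop(s,180,110,380,310,3,"w19.png")
show(); print(manip.sense()["ft_torque"])
```

```text
t 20.95 p [ 0.5057 -0.1665  0.0969] psi -25.5 x [-0.  0. -1.] q [-0.53  0.56  1.76  0.    0.82 -0.08] F [-0.   0.3  0.6] gap 0.001
[0.00921411 0.01206198 0.00293507]
```

View pics/w19.png

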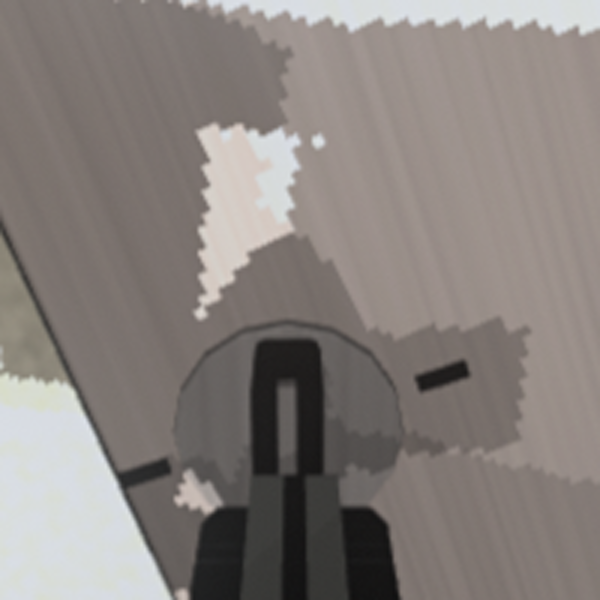

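Run:
```python
from h import *
s=manip.snapshot("wrist"); _,p,r=st()
for x in (0,-.01,-.019,-.03):
  for z in (-.011,.011): 
    q=proj(s,p+r.apply([x,0,z])); print(x,z,q.round(1),"crop",((q-[180,110])*3).round())
for z in (.091,.103,.115):
  q=proj(s,[.5035,-.166,z]); print(z,q,((q-[180,110])*3).round())
cv2.imwrite("pics/w19f.png",s["image"][:,:,::-1])
```

```text
0 -0.011 [278.8 239.8] crop [296. 390.]
0 0.011 [278.8 275.7] crop [296. 497.]
-0.01 -0.011 [278.9 247.5] crop [297. 412.]
-0.01 0.011 [278.8 284.9] crop [296. 525.]
-0.019 -0.011 [278.9 255.1] crop [297. 435.]
-0.019 0.011 [278.9 294. ] crop [297. 552.]
-0.03 -0.011 [279.  265.6] crop [297. 467.]
-0.03 0.011 [278.9 306.4] crop [297. 589.]
0.091 [274.8546723  254.23109992] [285. 433.]
0.103 [274.65281232 263.93215445] [284. 462.]
0.115 [274.4244305  274.90780426] [283. 495.]
```

View pics/w19f.png

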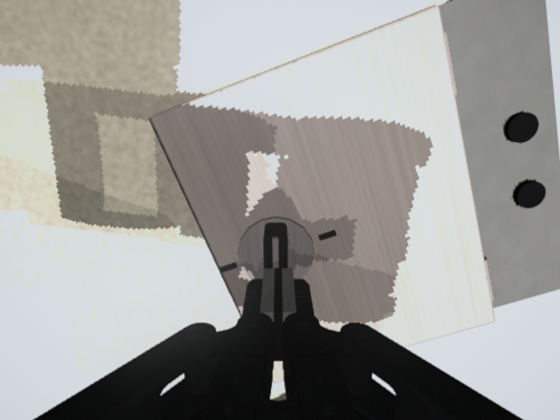

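The fingers shut completely with nothing between them, so their real tips are higher than I assumed and still above the bar. I'll reopen, recentre and go lower while watching the force.

Run:
```python
from h import *
plan([([.5037,-.166,.097],down(-25.5)),([.5037,-.166,.080],down(-25.5))])
```

```text
shift [-0.   -0.08  0.02] turn [-0. -0.  0.] -> [ 0.5037 -0.166   0.097 ]
shift [ 0.68  0.   -0.  ] turn [0. 0. 0.] -> [ 0.5037 -0.166   0.08  ]
```

>>> carry_out(commands=[[[0,-0.06,0,0,0,0,40],[0,-0.06,0,0,0,0,40],[0,-0.06,0,0,0,0,40],[0,-0.06,0,0,0,0,40],[0,-0.06,0,0,0,0,40]]])

```text
t: 21.5
tcp_pos: [0.5044, -0.1659, 0.097]
tool_rot: [0.598, 0.377, -0.598, 0.377]
force: [-0.5, 0.7, 0.3]
finger_gap: 0.463
```

>>> carry_out(commands=[[[0.15,0,0.03,0,0,0,40],[0.3,0,0.03,0,0,0,40],[0.45,0,0.03,0,0,0,40],[0.6,0,0.03,0,0,0,40],[0.6,0,0.03,0,0,0,40]]])

```text
t: 22.0
tcp_pos: [0.5036, -0.1663, 0.0812]
tool_rot: [-0.598, -0.378, 0.598, -0.377]
force: [-0.3, -0.3, 0.7]
finger_gap: 0.47
```

Run:
```python
from h import *
s=manip.snapshot("wrist"); crop(s,180,110,380,310,3,"w20.png")
show()
```

```text
t 22.05 p [ 0.5038 -0.1664  0.0815] psi -25.5 x [-0.001  0.001 -1.   ] q [-0.53  0.58  1.78  0.    0.78 -0.08] F [-0.7 -0.2  0.7] gap 0.472
```

View pics/w20.png

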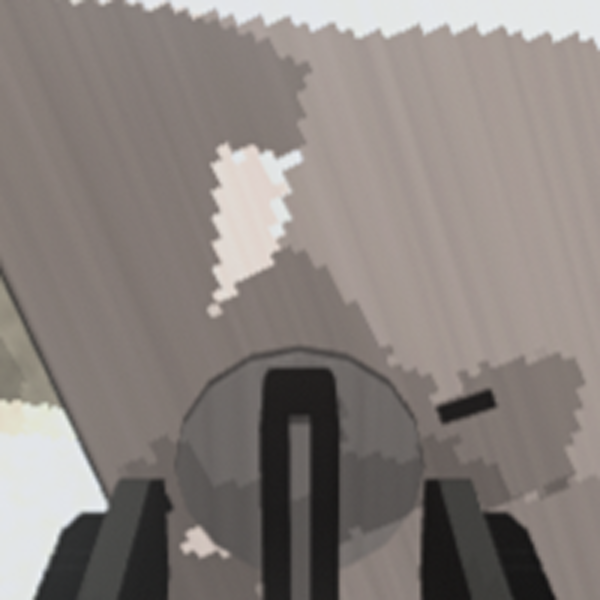

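>>> carry_out(commands=[[[0,0,0,0,0,0,0],[0,0,0,0,0,0,0],[0,0,0,0,0,0,0],[0,0,0,0,0,0,0],[0,0,0,0,0,0,0]]], force=40)

```text
t: 22.55
tcp_pos: [0.5043, -0.1667, 0.0822]
tool_rot: [0.598, 0.377, -0.598, 0.378]
force: [0.1, 0.1, 1.4]
finger_gap: 0.12
```

Run:
```python
from h import *
s=manip.snapshot("wrist"); crop(s,180,110,380,310,3,"w21.png")
show()
```

```text
t 22.6 p [ 0.5043 -0.1667  0.0822] psi -25.51 x [ 0.001 -0.    -1.   ] q [-0.53  0.58  1.78  0.    0.78 -0.08] F [ 0.6 -0.2  0.8] gap 0.123
```

View pics/w21.png

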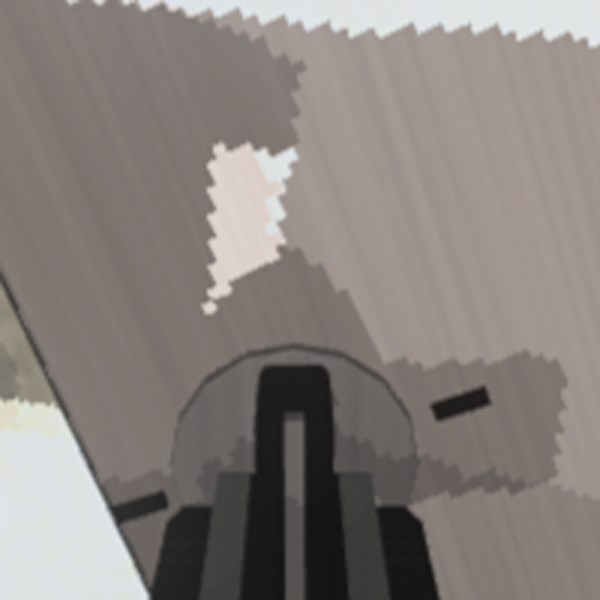

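The opening stopped at 0.12 (about 10 mm), so the bar is gripped. I'll turn it clockwise about 70°.

>>> carry_out(commands=[[[0,0,0,1.4,0,0,0],[0,0,0,2.8,0,0,0],[0,0,0,4.2,0,0,0],[0,0,0,5.6,0,0,0],[0,0,0,7,0,0,0]]])

```text
t: 23.1
tcp_pos: [0.5041, -0.1665, 0.0821]
tool_rot: [0.684, 0.178, -0.684, 0.178]
force: [0.6, 0.5, 0.7]
finger_gap: 0.114
```

>>> carry_out(commands=[[[0,0,0,1.4,0,0,0],[0,0,0,2.8,0,0,0],[0,0,0,4.2,0,0,0],[0,0,0,5.6,0,0,0],[0,0,0,7,0,0,0]]])

```text
t: 23.6
tcp_pos: [0.5041, -0.1663, 0.0821]
tool_rot: [0.706, -0.036, -0.706, -0.036]
force: [0.1, -0.0, 1.5]
finger_gap: 0.121
```

>>> carry_out(commands=[[[0,0,0,0,0,0,0],[0,0,0,0,0,0,0],[0,0,0,0,0,0,0],[0,0,0,0,0,0,0],[0,0,0,0,0,0,0]]])

```text
t: 24.1
tcp_pos: [0.5041, -0.1664, 0.082]
tool_rot: [0.706, -0.034, -0.706, -0.034]
force: [0.0, 0.6, 0.6]
finger_gap: 0.121
```

Run:
```python
from h import *
s=manip.snapshot("wrist"); crop(s,130,90,430,310,2.6,"w22.png")
show()
s=manip.snapshot("scene"); crop(s,160,150,320,290,5,"s22.png")
```

```text
t 24.15 p [ 0.504  -0.1664  0.0819] psi -95.48 x [-0.  0. -1.] q [-0.53  0.58  1.78  0.    0.78  1.14] F [0.8 1.5 2.1] gap 0.123
```

View pics/w22.png

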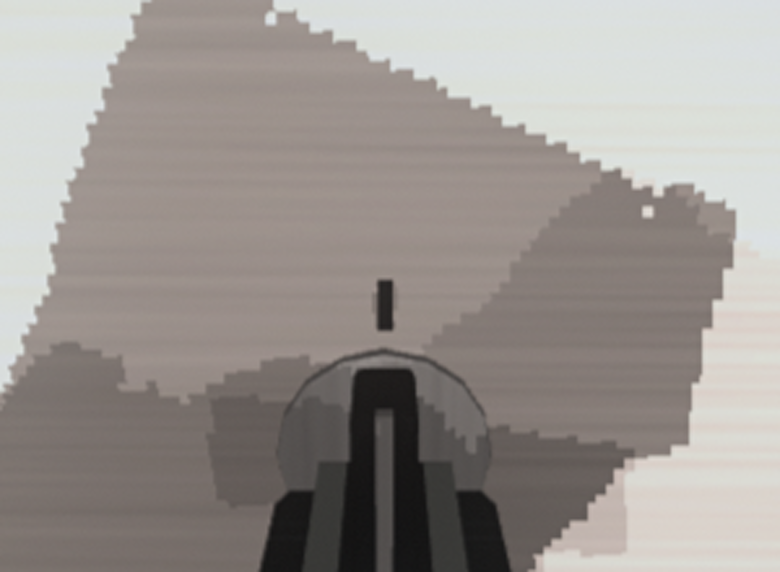

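View pics/s22.png

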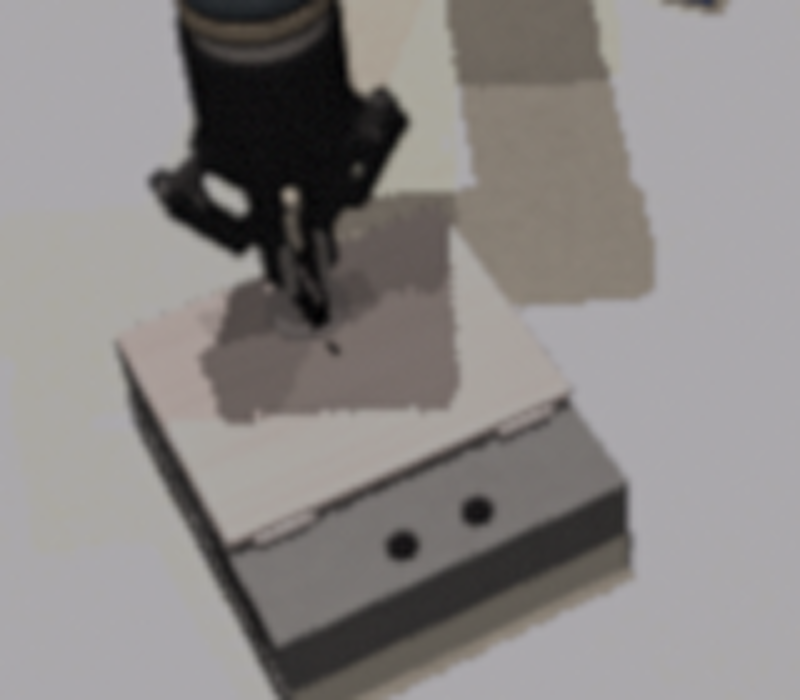

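The slot lines up with the mark: both sit at column ~385 of the crop, and the slot is vertical. Now I'll press down.

>>> carry_out(commands=[[[0.04,0,0,0,0,0,0],[0.08,0,0,0,0,0,0],[0.12,0,0,0,0,0,0],[0.16,0,0,0,0,0,0],[0.16,0,0,0,0,0,0]]], force=60)

```text
t: 24.7
tcp_pos: [0.504, -0.1665, 0.0782]
tool_rot: [-0.706, 0.034, 0.706, 0.034]
force: [-1.3, 1.0, 5.7]
finger_gap: 0.108
```

>>> carry_out(commands=[[[0.02,0,0,0,0,0,0],[0.04,0,0,0,0,0,0],[0.06,0,0,0,0,0,0],[0.06,0,0,0,0,0,0],[0.06,0,0,0,0,0,0]]])

```text
t: 25.2
tcp_pos: [0.5039, -0.1665, 0.077]
tool_rot: [-0.706, 0.034, 0.706, 0.034]
force: [-1.5, 1.1, 7.1]
finger_gap: 0.107
```

>>> carry_out(commands=[[[0.03,0,0,0,0,0,0],[0.06,0,0,0,0,0,0],[0.09,0,0,0,0,0,0],[0.09,0,0,0,0,0,0],[0.09,0,0,0,0,0,0]]])

```text
t: 25.7
tcp_pos: [0.5038, -0.1665, 0.0756]
tool_rot: [-0.706, 0.034, 0.706, 0.034]
force: [-2.9, 2.7, 12.7]
finger_gap: 0.105
```

>>> carry_out(commands=[[[0,0,0,0,0,0,0],[0,0,0,0,0,0,0],[0,0,0,0,0,0,0],[0,0,0,0,0,0,0],[0,0,0,0,0,0,0]]])

```text
t: 26.2
tcp_pos: [0.5038, -0.1665, 0.0756]
tool_rot: [-0.706, 0.034, 0.706, 0.034]
force: [-3.7, 2.2, 14.5]
finger_gap: 0.11
```

Run:
```python
from h import *
s=manip.snapshot("wrist"); crop(s,130,90,430,310,2.6,"w23.png")
show()
s=manip.snapshot("scene"); crop(s,160,150,320,290,5,"s23.png"); cv2.imwrite("pics/s23f.png",s["image"][:,:,::-1]); show()
```

```text
t 26.25 p [ 0.5038 -0.1665  0.0755] psi -95.49 x [-0. -0. -1.] q [-0.53  0.59  1.78 -0.    0.77  1.14] F [-2.2  2.  13.1] gap 0.107
t 26.3 p [ 0.5038 -0.1665  0.0755] psi -95.49 x [-0. -0. -1.] q [-0.53  0.59  1.78 -0.    0.77  1.14] F [-2.9  2.3 14. ] gap 0.11
```

View pics/w23.png

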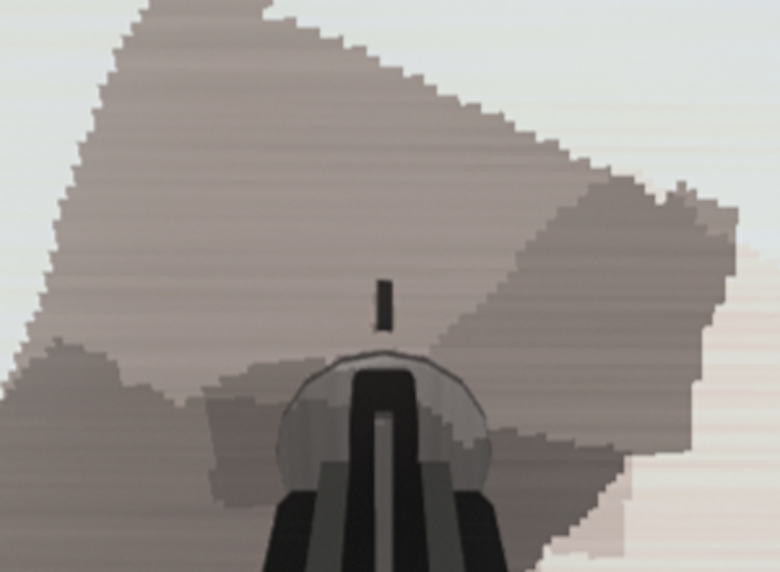

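View pics/s23.png

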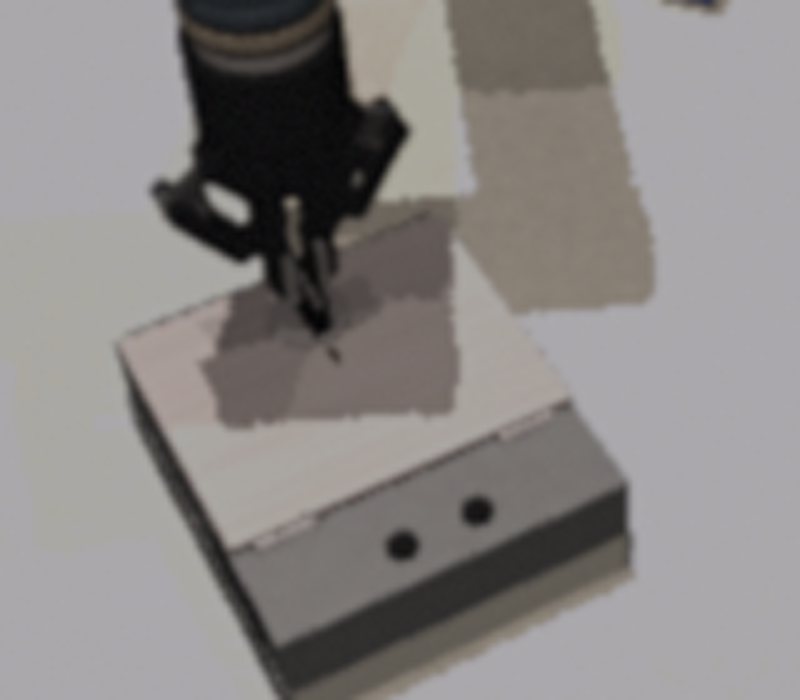

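View pics/s23f.png

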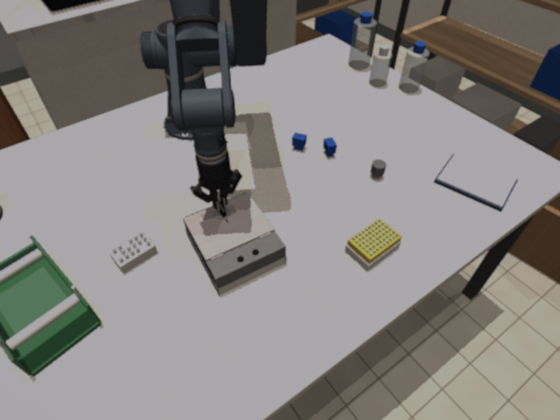

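Force is steady at about 14 N, which is past the 9 N that squeezes the seal flat. The slot is still on the marks, and the round module and racks stand where they started. Handing in.

Run:
```python
from h import *
show(); print(manip.sign_off())
```

```text
t 26.3 p [ 0.5038 -0.1665  0.0755] psi -95.49 x [-0. -0. -1.] q [-0.53  0.59  1.78 -0.    0.77  1.14] F [-2.9  2.3 14. ] gap 0.11
the job is handed in; nothing more can be done
None
```

The relay module is in its socket, the cover is shut, the fastener is turned to the marks, and the arm was still pressing when I handed in at 26.3 s; no verdict was reported.

**Last checks**
- **Plug:** it met firm resistance (about 19 N) at full depth. Afterwards it stood upright in the socket in the pictures. I couldn't see it once the cover was shut.
- **Cover:** it looked shut and level, and its edge measured where the shut position should be.
- **Fastener:** I turned it about 70° clockwise. The slot looked in line with the near mark; the far mark was hidden by the gripper.
- **Seal:** the arm held about 14 N after pressing down 6.5 mm, so the seal should be flat (about 9 N is enough). I judged this from force and travel only.
- **Bystanders:** the round module and both racks looked unmoved in the last scene picture.

**What went wrong on the way**
- **Missed contact:** the first push on the cover passed over its edge, and the first grip on the fastener closed on nothing. I repeated both from lower down and they worked.
- **Fingertip height:** the real fingertips seem to sit about 20 mm higher than the stated tool point, which would explain both misses. I did not resolve that disagreement.

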